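Trip the ejector and set out the steam trap strainer

ROBOT

A 6-joint arm with a two-finger parallel gripper is mounted at the origin on the work surface. World frame = base frame: x ahead of the robot, y to its left, z up, the work surface at z = 0. Lengths are in m, angles in rad, forces in N, time in s.
With the tool pointing down it reaches from about 0.325 to 0.85 m from the base axis. Payload 15.5 kg.
Tool frame: the origin (TCP) lies at the very end of the fingers, on their centre line; the grasp point (between the pads) lies 19 mm behind it; z points along the fingers, y is the direction in which the jaws open and shut (so a half turn about z gives the same grasp; the last joint's range is limited). The gripper opens to 91 mm and grips with 3 to 60 N. Pads are 32 mm wide; open, the fingers measure 118 mm over their backs; the gripper's body (76 mm by 178 mm) begins 60 mm behind the grasp point.
Start: joints at [1.087, 0.494, 1.345, -0, 1.302, -0.096], TCP at [0.236, 0.579, 0.214] pointing down, gripper open.
Joint ranges: [-2.91, 2.91], [-0.82, 2.16], [0.22, 2.67], [-1.22, 4.37], [0.12, 2.79], [-3.08, 3.08]. Speed limits (rad/s): [1.89, 1.89, 2.57, 3.01, 3.01, 3.01].

INTERFACE

Orientations are given as a unit quaternion [x, y, z, w].
In Python, from plant import ctrl, vision, job_done gives the robot as it stands. The module is installed in compiled form; this text tells all that it offers.
- The arm moves only by the shell command python3 -m pendant 'ROWS' [FORCE]. ROWS is JSON, a list of rows, each an object of numbers: "claw": the finger opening in cm, from 0 to 9.12; "tx", "ty", "tz": the shift along the tool's x, y, z in cm; "spin": the turn about the tool's z in rad. In form: [{"claw": .., "tx": .., "ty": .., "tz": .., "spin": ..}, ...]. A call has 1 to 20 rows; each row is the pose to reach, as a shift and turn from the pose measured when the call began, along the tool's axes at that moment; what a row does not reach only later rows make up. A row lasts 1/10 s, in which the tool goes at most 50 mm and 8.59 degrees, less where a joint would pass 70% of its speed; a pose out of reach is approached as far as the arm can. A call with a gripper value outside its range is refused whole. The fingers move at their own pace and stop on an object; FORCE is the grip in N (left out, the last holds). Time passes only in rows, so rows that repeat a pose let the fingers close. It gives the time, the measured TCP pose, the force and the opening at its end, in the units of the state.
- ctrl.get_obs(): the state, without advancing time (a new reading comes with each control period).
- vision.snapshot(name): name is "scene" or "top"; returns a dict with "pixels" (400x640x3 uint8, red, green, blue), "depth" (400x640 float32, m along the optical axis (not along the pixel's ray), 0 where there is no reading), "K" (3x3 intrinsics, pixels), "eye" and "attitude" of the camera in the world. Camera axes: x right, y down, z forward; pixel columns grow to the right and rows downward; lengths in m; the calibration is good to about 2 mm. A picture is of the moment at which its call begins.
- job_done(): hands the job in, once; it reports no verdict.
The state is a dict: "time": time; "q": joint angles; "dq": joint speeds; "effort": joint torques, N m; "tool_pos": TCP position; "eef_rot": TCP orientation; "ft_force": force on the tool from outside, world axes, zero at the start; "wrist_torque": the same for the moment, N m; "opening": finger opening in m.
Only numpy, scipy, OpenCV 4.12 (cv2) and the standard library are available. Lean on these libraries where they do the work, as an engineer would, in place of code of your own. Each camera call takes 0.05 s, during which the arm holds its last target.

TASK

Push the red sprung lever of the test block down through its whole stroke until it snaps over and stays down, so that the steel strainer rises out of its pocket. Then lift the strainer out from beneath the bronze valve without knocking the valve or its pipe, and set it down gently, upright, on the round rubber pad in the empty compartment of the parts tray. Leave the lever down and the other parts where they are.

Things in the scene. Friction and masses are not known exactly. Their poses are not given: they have to be found in the camera images.
- test_block: Fixed steel test block; origin on the ledge (z=0) on the pocket's axis; yaw -0.1 to 0.5 rad. Own x points away from its open front, which faces roughly the robot; y to its left, the lever's side. 12 mm base plate: 100 mm to -x, 75 mm to +x, 120 mm to each side. Valve and pipe overhang it.
- pocket_mouth (a point): Centre of the mouth of the round pocket, in the top face (70 mm above the ledge) of the 90 x 90 mm pocket block. The pocket is 40 mm wide and 46 mm deep and holds the strainer with its top flush. Two pivot cheeks for the lever, 89 mm high, stand at y=71 to 119 mm, x=12 to 48 mm in the test block's frame.
- trip_lever (a joint): Angle of the red lever, rad: 0 raised (rest), 0.55 fully down. Sprung: about 10 N down on its pad starts it, falling to nothing at 0.42 rad; let go before that it springs back, beyond that it snaps to 0.55 and stays. It lifts the ejector pin under the strainer in proportion, 34 mm at 0.55; the strainer then stays up.
- lever_pad (a point): Centre of the top face of the lever's 34 x 34 mm press pad, 115 mm from the pivot, which is at (30, 95, 75) mm in the test block's frame; the lever points to the block's -x. At rest the pad is about 110 mm above the ledge, leaning 0.25 rad (outer end higher); fully down it is 62 mm lower, leaning 0.30 rad the other way, and under 6 mm displaced sideways.
- valve_centre (a point): Centre of the fixed bronze valve, a drum of radius 38 mm, 84 mm long, axis along the test block's y, at (40, 0, 200) mm in the block's frame. It fouls a vertical gripper over the pocket: come tilted about 40 degrees from the block's -x side. A pipe of radius 14 mm runs on the same axis from y=-95 to +56 mm, with an upright pipe at (40, -95) mm. Top of handle: 283 mm.
- strainer_mid (a point): Centre (half-way up) of the stainless strainer, an upright cylinder 36 mm in diameter and 46 mm high, about 0.2 kg, own z up. It starts seated in the pocket, top flush. When ejected, 34 mm stand proud and 12 mm remain in the pocket with 2 mm play all round: lift it straight up by 12 mm to free it.
- tray: Fixed aluminium tray, 88 mm (own x) by 256 mm (own y), 15 mm high, floor and walls 4 mm; origin at the centre of the underside; yaw -0.5 to 0.1 rad. Three 80 x 80 mm compartments with centres at y=-84, 0 and +84 mm: one, which varies, has the rubber pad, the others hold the snubber and the coupler.
- pad_top (a point): Centre of the upper face (6 mm above the ledge) of the black round rubber pad, 60 mm in diameter, 2 mm thick, fixed on the tray's floor in the empty compartment.
- snubber_mid (a point): Brass gauge snubber, centre of an upright stepped hexagonal part 28 mm wide and 54 mm high, loose in the tray; leave alone.
- coupler_mid (a point): Zinc pipe coupler, centre of an upright plain tube 42 mm in diameter and 44 mm high, loose in the tray; leave alone.
- nipple_mid (a point): Dark steel pipe nipple, centre of an upright tube 34 mm in diameter and 70 mm high, loose on the ledge near the robot; leave alone.
- rod_mid (a point): Steel sounding rod 10 mm thick and 280 mm long with rubber tip and 16 mm square black grip, lying loose on the ledge beyond the tray; centre; own x axis along the rod; leave alone.
Things that resemble listed ones, but are neither listed nor needed, are in the scene too. What is shaped like the part that bears strainer_mid but blue or green is not meant. Of the things shaped like the part that bears pad_top, the black one is meant.

How it is judged:
By the outcome, as a careful person would: the job done as asked, in the order asked, and still so for the second after the job is handed in, with the robot touching nothing.
It also fails if it takes over 48 s, if anything falls off the work surface, if the arm or the gripper's body presses on something with over 40 N, if the wrist force passes 120 N, or if a joint passes its speed limit or range.

## Working session

There is one attempt and no reset: what is moved stays moved. The work goes in short steps, Python scripts to look and compute and a shell command to move; the robot and the scene stay as the last step left them, time stands still between calls to the robot, and variables do not carry over. Pictures are saved under pics/ and viewed, and the job is handed in when it is done.

```bash
mkdir -p pics; ls
python3 - <<'E'
from plant import ctrl, vision
import cv2, numpy as np
o=ctrl.get_obs(); print({k:np.round(v,4) for k,v in o.items()})
for n in ("scene","top"):
    s=vision.snapshot(n); cv2.imwrite(f"pics/{n}0.png",cv2.cvtColor(s["pixels"],cv2.COLOR_RGB2BGR))
    np.savez(f"{n}0.npz",**s)
    print(n,s["K"],s["eye"],s["attitude"])
E
```

```text
pics
{'time': np.float64(0.0), 'q': array([ 1.0875,  0.4942,  1.3461, -0.    ,  1.3025, -0.0955]), 'dq': array([-0.0015,  0.0014, -0.0039,  0.0001, -0.0002,  0.0029]), 'effort': array([-1.40000e-03, -8.78799e+01, -3.81860e+01,  7.06000e-02,
        5.29000e-02, -0.00000e+00]), 'tool_pos': array([0.2362, 0.5783, 0.2133]), 'eef_rot': array([ 1.927e-01,  9.813e-01, -6.000e-04, -2.000e-04]), 'ft_force': array([ 0.1811, -0.2401,  0.5948]), 'wrist_torque': array([-0.0316, -0.0615,  0.0385]), 'opening': np.float64(0.0912)}
scene [[384.44278552   0.         322.26725365]
 [  0.         384.44278552 200.10117317]
 [  0.           0.           1.        ]] [ 1.10228198 -0.2826013   0.6189875 ] [ 0.76809155  0.47222127 -0.22038415 -0.37211997]
top [[515.80948933   0.         323.90268837]
 [  0.         515.80948933 201.42014471]
 [  0.           0.           1.        ]] [0.40760133 0.02634434 1.13480494] [ 0.7138312  -0.69382135  0.07828422 -0.05411593]
```

View pics/scene0.png

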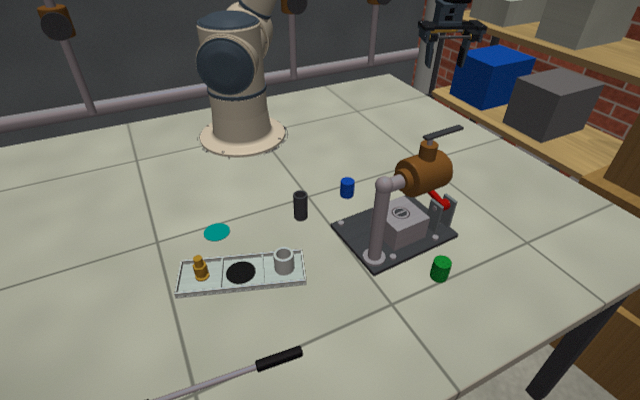

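View pics/top0.png

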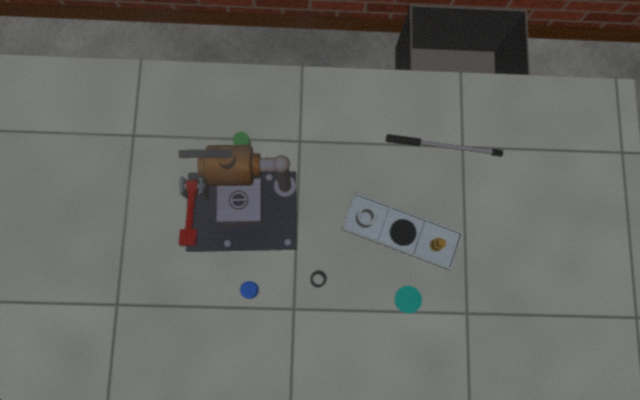

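The top view shows the strainer top at (238,200), the red press pad at (188,237), the valve at (228,163), the upright pipe at (285,186), and the black pad at (403,232) in the tray's middle compartment. The scene view shows the strainer top at (401,212) and the black pad at (240,272).

Possible mix-ups in the top view:
- **Strainer:** the blue cylinder (249,290), the green one (241,139), the coupler (365,217) and the nipple (318,278). I choose the steel one in the pocket at (238,200).
- **Pad:** the teal disc (408,300). I choose the black one at (403,232).

Next I'll measure these points and take a close crop.

```bash
cat > h.py <<'E'
import numpy as np, cv2
from scipy.spatial.transform import Rotation as R
def load(n): return dict(np.load(n))
def ray(s,u,v):
    d=np.linalg.inv(s["K"])@[u,v,1]; return s["eye"],R.from_quat(s["attitude"]).apply(d)
def plane(s,u,v,z):
    e,d=ray(s,u,v); return e+d*(z-e[2])/d[2]
def dep(s,u,v):
    e,d=ray(s,u,v); return e+d*s["depth"][int(round(v)),int(round(u))]
def tri(s1,p1,s2,p2):
    e1,d1=ray(s1,*p1); e2,d2=ray(s2,*p2)
    t=np.linalg.lstsq(np.c_[d1,-d2],e2-e1,rcond=None)[0]
    a,b=e1+t[0]*d1,e2+t[1]*d2
    return (a+b)/2,np.linalg.norm(a-b)
def proj(s,p):
    c=R.from_quat(s["attitude"]).inv().apply(np.asarray(p)-s["eye"]); q=s["K"]@c; return q[:2]/q[2]
def cent(m):
    n,l,st,c=cv2.connectedComponentsWithStats(m.astype(np.uint8)); i=1+np.argmax(st[1:,4]); return c[i],st[i]
E
python3 - <<'E'
from h import *
S=load("scene0.npz");T=load("top0.npz")
for n,s in (("scene",S),("top",T)):
    hsv=cv2.cvtColor(s["pixels"],cv2.COLOR_RGB2HSV); h,sa,v=[hsv[...,i].astype(int) for i in range(3)]
    red=((h<6)|(h>174))&(sa>180)&(v>90); print(n,"red",cent(red))
    w=(slice(250,290),slice(215,262)) if n=="scene" else (slice(212,252),slice(385,422))
    blk=np.zeros(h.shape,bool); blk[w]=v[w]<50; print(n,"blk",cent(blk))
    c=(slice(190,275),slice(320,470)) if n=="scene" else (slice(125,260),slice(165,310))
    im=cv2.cvtColor(s["pixels"][c],cv2.COLOR_RGB2BGR); k=5 if n=="scene" else 4
    cv2.imwrite(f"pics/crop_{n}0.png",cv2.resize(im,None,fx=k,fy=k,interpolation=cv2.INTER_CUBIC))
print(dep(T,238,200),dep(S,401,212),dep(T,403,232),dep(S,240,272),dep(T,188,237),dep(T,500,350))
E
```

```text
scene red (array([440.4488189 , 199.44094488]), array([430, 190,  20,  19, 127], dtype=int32))
scene blk (array([240.20338983, 272.21610169]), array([226, 262,  29,  22, 472], dtype=int32))
top red (array([186.        , 232.96153846]), array([181, 230,  10,   7,  26], dtype=int32))
top blk (array([402.64978903, 232.06118143]), array([391, 220,  25,  25, 474], dtype=int32))
[0.60770283 0.17214495 0.06903683] [0.60936205 0.17459088 0.06787997] [ 0.55887996 -0.18656157  0.00728706] [ 0.56032514 -0.18627402  0.00421055] [0.52235086 0.26054034 0.11068809] [ 0.31067532 -0.39619008  0.00177859]
```

```bash
ls pics
```

```text
crop_scene0.png
crop_top0.png
scene0.png
top0.png
```

View pics/crop_scene0.png

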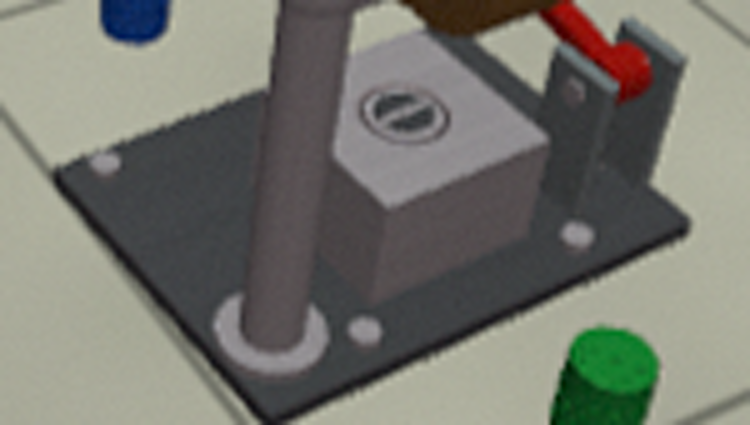

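View pics/crop_top0.png

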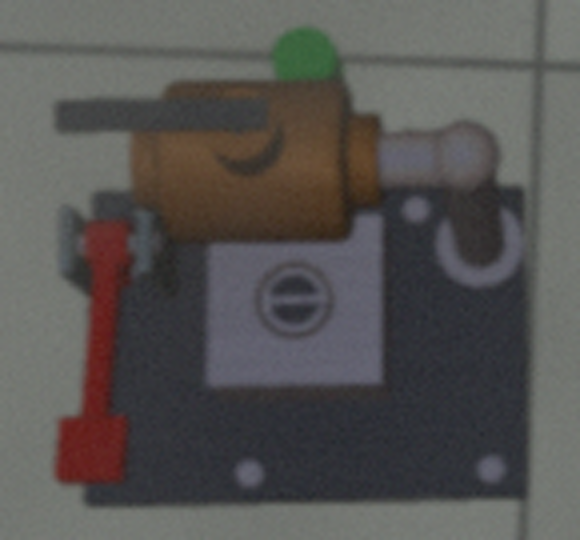

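The crops show the steel strainer, with a dark ringed top, flush in the pocket at top pixel (238.5,199.7). The red pad is at top (188,237) with its corners visible. Blue and green cylinders are outside the block, so the choice holds.

Run:
```python
from h import *
np.set_printoptions(precision=4,suppress=True)
S=load("scene0.npz");T=load("top0.npz")
tc=lambda x,y:(x/4-.375+165,y/4-.375+125)
sc=lambda x,y:(x/5-.4+320,y/5-.4+190)
print("strainer tri",tri(T,tc(294,300),S,sc(404,116)), plane(T,*tc(294,300),.07),plane(S,*sc(404,116),.07))
a,b=plane(T,*tc(87,503),.012),plane(T,*tc(523,497),.012)
print("front corners",a,b,np.linalg.norm(a-b)); d=a-b; print("yaw from front",np.arctan2(d[1],d[0])-np.pi/2)
a2,b2=plane(T,*tc(205,387),.07),plane(T,*tc(383,384),.07);d=a2-b2;print("block front",a2,b2,np.linalg.norm(d),np.arctan2(d[1],d[0])-np.pi/2)
# scene back corners
a3,b3=plane(S,*sc(688,228),.012),plane(S,*sc(270,418),.012);d=a3-b3;print("back",a3,b3,np.linalg.norm(d),np.arctan2(d[1],d[0])-np.pi/2)
print("black pad tri",tri(T,(402.65,232.06),S,(240.2,272.2)),plane(T,402.65,232.06,.006),plane(S,240.2,272.2,.006))
hsv=cv2.cvtColor(T["pixels"],cv2.COLOR_RGB2HSV).astype(int)
m=((hsv[...,0]<8)|(hsv[...,0]>172))&(hsv[...,1]>140)&(hsv[...,2]>60); m[:228]=0;m[250:]=0; c,_=cent(m); print("pad px",c,m.sum())
p=plane(T,*c,.11); print("lever pad",p)
for yaw in [-.05,0,.05,.1]:
    Rz=R.from_euler('z',yaw).as_matrix(); o=np.r_[plane(T,*tc(294,300),.07)[:2],0]
    print(yaw,"pred pad",o+Rz@[.030-.115*np.cos(.25),.095,.110],"valve",proj(T,o+Rz@[.04,0,.2]), "FL",o+Rz@[-.1,.12,.012])
print(np.linalg.norm(p[:2]), [ (np.linalg.norm(dep(T,u,v)[:2])) for u,v in((238,200),(403,232))])
# nearby heights
for n,u,v in(("valve",228,160),("handle",200,154),("coupler rim",365,209),("snub",438,244),("nipple",318,271)): print(n,dep(T,u,v))
```

```text
strainer tri (array([0.6093, 0.1727, 0.0662]), np.float64(0.0009257675736627877)) [0.6083 0.1718 0.07  ] [0.6129 0.17   0.07  ]
front corners [0.5044 0.2844 0.012 ] [0.5143 0.0499 0.012 ] 0.23476511309034204
yaw from front 0.04227902469438316
block front [0.561 0.215 0.07 ] [0.5654 0.1234 0.07  ] 0.09179228403519733 0.04762672847988325
back [0.683  0.2874 0.012 ] [0.6919 0.055  0.012 ] 0.2326168862759123 0.03823677312110885
black pad tri (array([ 0.5595, -0.1862,  0.0027]), np.float64(0.0008746287484300046)) [ 0.5589 -0.186   0.006 ] [ 0.5626 -0.1864  0.006 ]
pad px [187.6375 236.4422] 251
lever pad [0.5235 0.2615 0.11  ]
-0.05 pred pad [0.5318 0.2707 0.11  ] valve [231.5513 165.3103] FL [0.5145 0.2966 0.012 ]
0 pred pad [0.5269 0.2668 0.11  ] valve [230.4718 165.2481] FL [0.5083 0.2918 0.012 ]
0.05 pred pad [0.5223 0.2626 0.11  ] valve [229.3891 165.2381] FL [0.5025 0.2867 0.012 ]
0.1 pred pad [0.5178 0.2582 0.11  ] valve [228.3056 165.2802] FL [0.4968 0.2812 0.012 ]
0.5851868598506745 [np.float64(0.6316142897861513), np.float64(0.5891960864556547)]
valve [0.6415 0.1669 0.2624]
handle [0.6441 0.2108 0.2856]
coupler rim [ 0.6016 -0.0976  0.0431]
snub [ 0.5285 -0.2505  0.0607]
nipple [0.4647 0.0008 0.0721]
```

Block yaw is about 0.043 rad, the pocket is at about (0.609, 0.172), the lever pad at about (0.523, 0.262, 0.110), and the black pad at about (0.560, -0.186, 0.005). All of these agree with the stated sizes. Next I go above the lever pad, closing the fingers and squaring them to the block.

```bash
python3 -m pendant '[{"claw":0,"tx":-3,"ty":-1.5,"tz":0,"spin":-0.05},{"claw":0,"tx":-7,"ty":-3.4,"tz":0,"spin":-0.1},{"claw":0,"tx":-11,"ty":-5.3,"tz":0,"spin":-0.15},{"claw":0,"tx":-15,"ty":-7.2,"tz":0,"spin":-0.2},{"claw":0,"tx":-19,"ty":-9.1,"tz":0,"spin":-0.25},{"claw":0,"tx":-23,"ty":-11,"tz":0,"spin":-0.3},{"claw":0,"tx":-27,"ty":-13,"tz":0,"spin":-0.35},{"claw":0,"tx":-31,"ty":-15,"tz":0,"spin":-0.4},{"claw":0,"tx":-35,"ty":-17,"tz":0,"spin":-0.43},{"claw":0,"tx":-38,"ty":-18.2,"tz":0,"spin":-0.43},{"claw":0,"tx":-38.5,"ty":-18.4,"tz":0,"spin":-0.43},{"claw":0,"tx":-38.5,"ty":-18.4,"tz":0,"spin":-0.43}]' 20
python3 - <<'E'
from h import *
from plant import ctrl
o=ctrl.get_obs(); print(np.round(o["q"],3)); print(R.from_quat(o["eef_rot"]).as_matrix().round(3), o["opening"])
E
```

```text
time: 1.3
tool_pos: [0.5233, 0.2617, 0.2132]
eef_rot: [-0.02, 1.0, -0.001, -0.001]
ft_force: [-0.1, 0.8, -0.3]
opening: 0.0008
[ 3.620e-01  4.390e-01  1.447e+00 -1.000e-03  1.258e+00 -1.249e+00]
[[-0.999 -0.04  -0.001]
 [-0.04   0.999 -0.001]
 [ 0.001 -0.001 -1.   ]] 0.0007746148046168192
```

```bash
python3 -m pendant '[{"claw":0,"tx":0,"ty":0,"tz":3,"spin":0},{"claw":0,"tx":0,"ty":0,"tz":6,"spin":0},{"claw":0,"tx":0,"ty":0,"tz":8.5,"spin":0},{"claw":0,"tx":0,"ty":0,"tz":9.5,"spin":0},{"claw":0,"tx":0,"ty":0,"tz":10.2,"spin":0},{"claw":0,"tx":0,"ty":0,"tz":10.9,"spin":0},{"claw":0,"tx":0,"ty":0,"tz":11.6,"spin":0},{"claw":0,"tx":0,"ty":0,"tz":12.2,"spin":0}]' 20
python3 - <<'E'
from h import *
from plant import vision
for n,c,k in (("scene",(slice(140,280),slice(320,480)),4),("top",(slice(125,260),slice(165,310)),4)):
    s=vision.snapshot(n)
    cv2.imwrite(f"pics/p1_{n}.png",cv2.cvtColor(cv2.resize(s["pixels"][c],None,fx=k,fy=k,interpolation=cv2.INTER_CUBIC),cv2.COLOR_RGB2BGR))
E
```

```text
time: 2.1
tool_pos: [0.5223, 0.2623, 0.092]
eef_rot: [-0.021, 1.0, -0.0, -0.001]
ft_force: [-5.0, 0.6, 8.5]
opening: 0.0005
```

View pics/p1_scene.png

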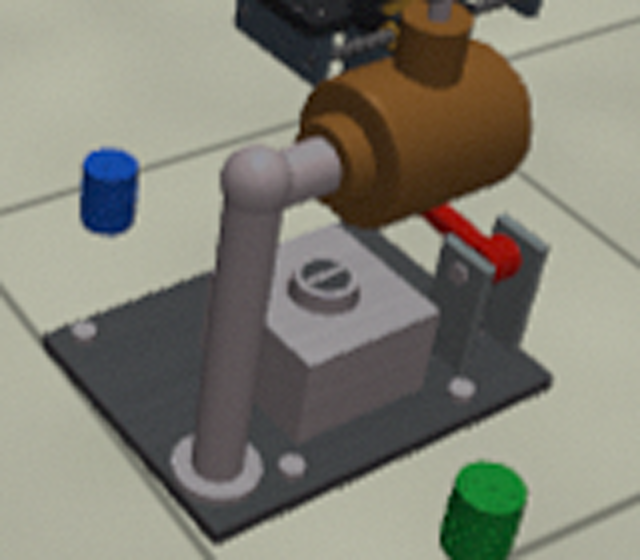

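View pics/p1_top.png

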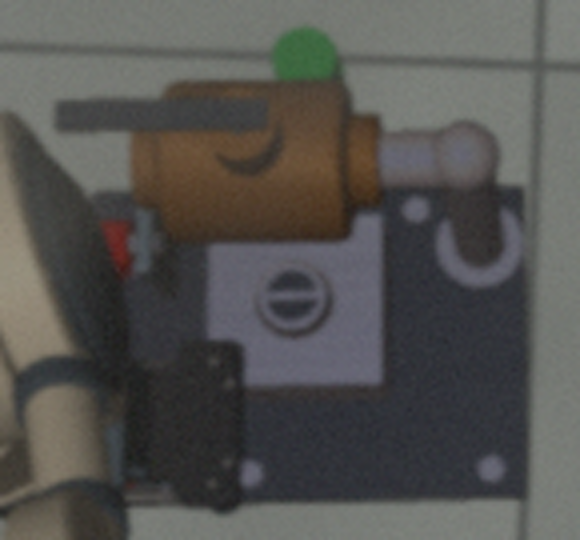

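The lever is moving under 8.5 N, and in the scene crop the strainer at (322,285) is rising. I continue through the stroke.

```bash
python3 -m pendant '[{"claw":0,"tx":0,"ty":0,"tz":0.7,"spin":0},{"claw":0,"tx":0,"ty":0,"tz":1.4,"spin":0},{"claw":0,"tx":0,"ty":0,"tz":2.0,"spin":0},{"claw":0,"tx":0,"ty":0,"tz":2.6,"spin":0},{"claw":0,"tx":0,"ty":0,"tz":3.1,"spin":0},{"claw":0,"tx":0,"ty":0,"tz":3.5,"spin":0},{"claw":0,"tx":0,"ty":0,"tz":3.7,"spin":0},{"claw":0,"tx":0,"ty":0,"tz":3.7,"spin":0}]' 20
```

```text
time: 3.0
tool_pos: [0.5222, 0.2623, 0.0545]
eef_rot: [-0.021, 1.0, -0.0, -0.001]
ft_force: [-0.0, -0.3, 0.5]
opening: 0.0003
```

Force fell to zero, so the lever has snapped over. I retreat upward and look.

```bash
python3 -m pendant '[{"claw":0,"tx":0,"ty":0,"tz":-2,"spin":0},{"claw":0,"tx":0,"ty":0,"tz":-6,"spin":0},{"claw":2,"tx":0,"ty":0,"tz":-10,"spin":0},{"claw":4,"tx":0,"ty":0,"tz":-14,"spin":0},{"claw":6,"tx":0,"ty":0,"tz":-18,"spin":0},{"claw":6.5,"tx":0,"ty":0,"tz":-22,"spin":0},{"claw":6.5,"tx":0,"ty":-2,"tz":-26,"spin":0},{"claw":6.5,"tx":0,"ty":-5,"tz":-30,"spin":0},{"claw":6.5,"tx":-2,"ty":-9,"tz":-33,"spin":0},{"claw":6.5,"tx":-5,"ty":-13,"tz":-34,"spin":0},{"claw":6.5,"tx":-8,"ty":-17,"tz":-34,"spin":0},{"claw":6.5,"tx":-11,"ty":-20,"tz":-34,"spin":0},{"claw":6.5,"tx":-14,"ty":-22.5,"tz":-34,"spin":0},{"claw":6.5,"tx":-17,"ty":-23.7,"tz":-34,"spin":0},{"claw":6.5,"tx":-17.1,"ty":-23.7,"tz":-34,"spin":0}]' 20
python3 - <<'E'
from h import *
from plant import vision,ctrl
o=ctrl.get_obs(); print(np.round(o["q"],3))
for n,c,k in (("scene",(slice(140,280),slice(320,480)),4),("top",(slice(125,260),slice(165,310)),4)):
    s=vision.snapshot(n); np.savez(f"{n}1.npz",**s)
    cv2.imwrite(f"pics/p2_{n}.png",cv2.cvtColor(cv2.resize(s["pixels"][c],None,fx=k,fy=k,interpolation=cv2.INTER_CUBIC),cv2.COLOR_RGB2BGR))
E
```

```text
time: 4.5
tool_pos: [0.7058, 0.0307, 0.3926]
eef_rot: [-0.019, 1.0, -0.001, -0.002]
ft_force: [0.3, -0.2, -0.4]
opening: 0.0647
[-4.00e-02  5.34e-01  8.01e-01 -1.00e-03  1.81e+00 -1.65e+00]
```

View pics/p2_scene.png

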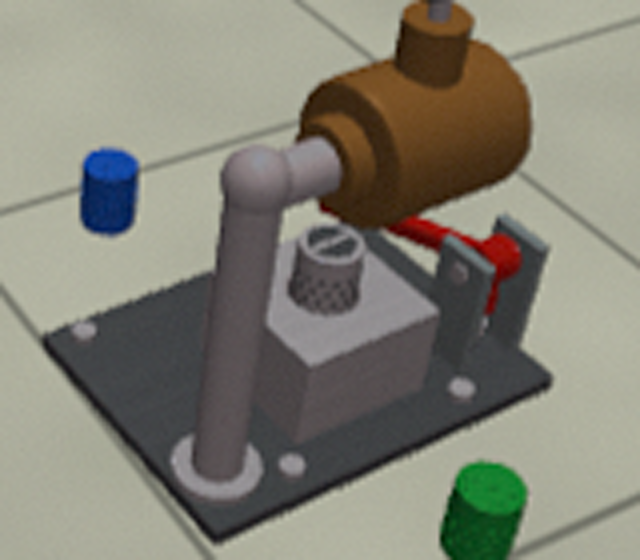

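View pics/p2_top.png

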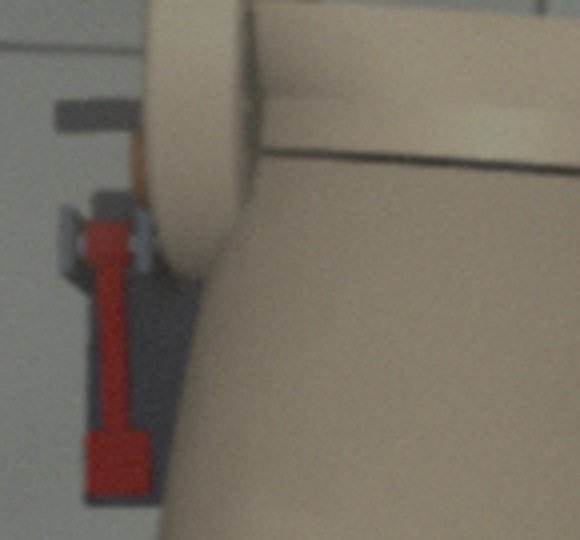

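The scene crop shows the lever down (its arm at (420,230) is lower) and the strainer standing proud at (328,265). The top crop shows the red pad moved to (118,462). The rows can't tilt the tool directly, and a pose out of reach is only approached "as far as the arm can". So I'll push outward past the reach limit in clear space and see if the tool tilts.

```bash
python3 -m pendant '[{"claw":6.5,"tx":-3,"ty":2,"tz":0,"spin":0},{"claw":6.5,"tx":-7,"ty":4,"tz":0,"spin":0},{"claw":6.5,"tx":-11,"ty":5.5,"tz":0,"spin":0},{"claw":6.5,"tx":-15,"ty":7,"tz":0,"spin":0},{"claw":6.5,"tx":-19,"ty":7,"tz":0,"spin":0},{"claw":6.5,"tx":-23,"ty":7,"tz":0,"spin":0},{"claw":6.5,"tx":-27,"ty":7,"tz":0,"spin":0},{"claw":6.5,"tx":-31,"ty":7,"tz":0,"spin":0},{"claw":6.5,"tx":-35,"ty":7,"tz":0,"spin":0}]' 20
cat > st.py <<'E'
from h import *
from plant import ctrl
o=ctrl.get_obs(); M=R.from_quat(o["eef_rot"]).as_matrix()
print("t",round(float(o["time"]),2),"q",np.round(o["q"],3),"pos",np.round(o["tool_pos"],4)); print(M.round(3))
z=M[:,2];y=M[:,1];print("tilt",np.degrees(np.arccos(-z[2])).round(2),"dir yaw",np.arctan2(z[1],z[0]).round(3),"jaw yaw",np.arctan2(y[1],y[0]).round(3),"jaw lean",y[2].round(3))
E
python3 st.py
```

```text
time: 5.5
tool_pos: [0.8758, 0.1008, 0.336]
eef_rot: [-0.02, 1.0, 0.002, 0.02]
ft_force: [-0.1, 0.6, 0.6]
opening: 0.0649
t 5.5 q [ 0.046  0.901  0.22   0.002  1.98  -1.564] pos [0.8758 0.1008 0.336 ]
[[-0.998 -0.04   0.041]
 [-0.04   0.999  0.004]
 [-0.041  0.002 -0.999]]
tilt 2.34 dir yaw 0.099 jaw yaw 1.611 jaw lean 0.002
```

The tool tilts when it runs out of reach, 2.3° so far with the elbow at its limit. I push further.

```bash
python3 -m pendant '[{"claw":6.5,"tx":-100,"ty":0,"tz":0,"spin":0},{"claw":6.5,"tx":-100,"ty":0,"tz":0,"spin":0},{"claw":6.5,"tx":-100,"ty":0,"tz":0,"spin":0}]' 20;python3 st.py
```

```text
time: 5.8
tool_pos: [0.9127, 0.0949, 0.2902]
eef_rot: [-0.02, 0.999, 0.003, 0.041]
ft_force: [0.7, 1.2, 0.0]
opening: 0.065
t 5.8 q [ 0.037  0.954  0.221  0.006  1.885 -1.572] pos [0.9127 0.0949 0.2902]
[[-0.996 -0.04   0.081]
 [-0.04   0.999  0.008]
 [-0.082  0.005 -0.997]]
tilt 4.69 dir yaw 0.101 jaw yaw 1.611 jaw lean 0.005
```

```bash
python3 -m pendant '[{"claw":6.5,"tx":-100,"ty":0,"tz":-50,"spin":0},{"claw":6.5,"tx":-100,"ty":0,"tz":-50,"spin":0},{"claw":6.5,"tx":-100,"ty":0,"tz":-50,"spin":0},{"claw":6.5,"tx":-100,"ty":0,"tz":-50,"spin":0}]' 20;python3 st.py
```

```text
time: 6.2
tool_pos: [0.9181, 0.086, 0.3188]
eef_rot: [-0.02, 0.998, 0.005, 0.064]
ft_force: [0.3, -0.7, -0.2]
opening: 0.065
t 6.2 q [ 0.025  0.924  0.22   0.01   1.87  -1.582] pos [0.9181 0.086  0.3188]
[[-0.991 -0.04   0.128]
 [-0.039  0.999  0.012]
 [-0.128  0.007 -0.992]]
tilt 7.38 dir yaw 0.097 jaw yaw 1.611 jaw lean 0.007
```

```bash
python3 -m pendant '[{"claw":6.5,"tx":-104,"ty":7,"tz":-23,"spin":0},{"claw":6.5,"tx":-104,"ty":7,"tz":-23,"spin":0},{"claw":6.5,"tx":-104,"ty":7,"tz":-23,"spin":0},{"claw":6.5,"tx":-104,"ty":7,"tz":-23,"spin":0},{"claw":6.5,"tx":-104,"ty":7,"tz":-23,"spin":0},{"claw":6.5,"tx":-104,"ty":7,"tz":-23,"spin":0},{"claw":6.5,"tx":-104,"ty":7,"tz":-23,"spin":0},{"claw":6.5,"tx":-104,"ty":7,"tz":-23,"spin":0}]' 20;python3 st.py
```

```text
time: 7.0
tool_pos: [0.9438, 0.0923, 0.2981]
eef_rot: [-0.02, 0.996, 0.007, 0.087]
ft_force: [0.6, -0.6, 0.6]
opening: 0.0654
t 7.0 q [ 0.03   0.949  0.221  0.012  1.798 -1.577] pos [0.9438 0.0923 0.2981]
[[-0.984 -0.041  0.173]
 [-0.039  0.999  0.017]
 [-0.173  0.01  -0.985]]
tilt 9.99 dir yaw 0.097 jaw yaw 1.612 jaw lean 0.01
```

Each call adds about 2.5° and then saturates, so I ratchet with short calls.

```bash
python3 -m pendant '[{"claw":6.5,"tx":-107,"ty":0,"tz":-32,"spin":0},{"claw":6.5,"tx":-107,"ty":0,"tz":-32,"spin":0}]' 20 | grep pos; python3 -m pendant '[{"claw":6.5,"tx":-108,"ty":0,"tz":-27,"spin":0},{"claw":6.5,"tx":-108,"ty":0,"tz":-27,"spin":0}]' 20 | grep pos;python3 st.py
```

```text
tool_pos: [0.957, 0.0883, 0.3092]
tool_pos: [0.9704, 0.0846, 0.3197]
t 7.4 q [ 0.019  0.933  0.22   0.02   1.721 -1.586] pos [0.9704 0.0846 0.3197]
[[-0.964 -0.042  0.263]
 [-0.037  0.999  0.025]
 [-0.264  0.014 -0.964]]
tilt 15.34 dir yaw 0.093 jaw yaw 1.613 jaw lean 0.014
```

```bash
python3 -m pendant '[{"claw":6.5,"tx":-109,"ty":-20,"tz":-18,"spin":0},{"claw":6.5,"tx":-109,"ty":-20,"tz":-18,"spin":0}]' 20 | grep pos; python3 -m pendant '[{"claw":6.5,"tx":-109,"ty":-20,"tz":-13,"spin":0},{"claw":6.5,"tx":-109,"ty":-20,"tz":-13,"spin":0}]' 20 | grep pos; python3 -m pendant '[{"claw":6.5,"tx":-109,"ty":-20,"tz":-8,"spin":0},{"claw":6.5,"tx":-109,"ty":-20,"tz":-8,"spin":0}]' 20 | grep pos;python3 st.py
```

```text
tool_pos: [0.9862, 0.0652, 0.326]
tool_pos: [1.0016, 0.0465, 0.3317]
tool_pos: [1.0164, 0.0299, 0.3374]
t 8.0 q [-0.046  0.93   0.221  0.047  1.593 -1.644] pos [1.0164 0.0299 0.3374]
[[-0.921 -0.041  0.389]
 [-0.032  0.999  0.03 ]
 [-0.389  0.015 -0.921]]
tilt 22.93 dir yaw 0.076 jaw yaw 1.612 jaw lean 0.015
```

```bash
python3 -m pendant '[{"claw":6.5,"tx":-108,"ty":-5,"tz":0,"spin":0},{"claw":6.5,"tx":-108,"ty":-5,"tz":0,"spin":0}]' 20 | grep pos; python3 -m pendant '[{"claw":6.5,"tx":-108,"ty":-5,"tz":5,"spin":0},{"claw":6.5,"tx":-108,"ty":-5,"tz":5,"spin":0}]' 20 | grep pos; python3 -m pendant '[{"claw":6.5,"tx":-108,"ty":-5,"tz":10,"spin":0},{"claw":6.5,"tx":-108,"ty":-5,"tz":10,"spin":0}]' 20 | grep pos;python3 -m pendant '[{"claw":6.5,"tx":-108,"ty":-5,"tz":15,"spin":0},{"claw":6.5,"tx":-108,"ty":-5,"tz":15,"spin":0}]' 20 | grep pos;python3 st.py
```

```text
tool_pos: [1.032, 0.0272, 0.3411]
tool_pos: [1.0473, 0.0251, 0.3447]
tool_pos: [1.0624, 0.0228, 0.3486]
tool_pos: [1.0772, 0.0205, 0.3526]
t 8.8 q [-0.057  0.946  0.221  0.063  1.403 -1.656] pos [1.0772 0.0205 0.3526]
[[-0.839 -0.04   0.543]
 [-0.027  0.999  0.032]
 [-0.544  0.012 -0.839]]
tilt 32.95 dir yaw 0.058 jaw yaw 1.611 jaw lean 0.012
```

```bash
python3 -m pendant '[{"claw":6.5,"tx":-107,"ty":-5,"tz":19,"spin":0},{"claw":6.5,"tx":-107,"ty":-5,"tz":19,"spin":0}]' 20 | grep pos; python3 -m pendant '[{"claw":6.5,"tx":-106,"ty":-5,"tz":24,"spin":0},{"claw":6.5,"tx":-106,"ty":-5,"tz":24,"spin":0}]' 20 | grep pos; python3 -m pendant '[{"claw":6.5,"tx":-105,"ty":-5,"tz":28,"spin":0},{"claw":6.5,"tx":-105,"ty":-5,"tz":28,"spin":0}]' 20 | grep pos;python3 st.py
```

```text
tool_pos: [1.0913, 0.0185, 0.3574]
tool_pos: [1.1052, 0.0166, 0.3622]
tool_pos: [1.1183, 0.0148, 0.3675]
t 9.4 q [-0.063  0.959  0.221  0.076  1.264 -1.665] pos [1.1183 0.0148 0.3675]
[[-0.763 -0.038  0.645]
 [-0.023  0.999  0.032]
 [-0.646  0.009 -0.764]]
tilt 40.22 dir yaw 0.049 jaw yaw 1.609 jaw lean 0.009
```

Run:
```python
from h import *
np.set_printoptions(precision=4,suppress=True)
S=load("scene1.npz");T=load("top0.npz")
# strainer top, scene crop p2 (x4 from 320,140): ring centre (331,245)
f=lambda x,y:(x/4-.375+320,y/4-.375+140)
print("top plane .104",plane(S,*f(332,245),.104),"dep",dep(S,*f(322,250)))
hsv=cv2.cvtColor(T["pixels"],cv2.COLOR_RGB2HSV)
```

```text
top plane .104 [0.6132 0.1698 0.104 ] dep [0.613  0.1636 0.1026]
```

Tilt is 40.2° along yaw 0.049, with a jaw lean of only 0.009 rad. Before going back over I do a quick linear fit of link lengths, to know what is reachable with this tilt.

```bash
cat > kin.py <<'E'
import numpy as np
from scipy.optimize import fsolve
D=[((1.0875,.4942,1.3461,1.3025),(.2362,.5783,.2133)),((.362,.439,1.447,1.258),(.5233,.2617,.2132)),((-.04,.534,.801,1.81),(.7058,.0307,.3926)),((.046,.901,.22,1.98),(.8758,.1008,.336)),((-.063,.959,.221,1.264),(1.1183,.0148,.3675)),((-.057,.946,.221,1.403),(1.0772,.0205,.3526)),((.019,.933,.22,1.721),(.9704,.0846,.3197))]
A=[];b=[]
for q,p in D:
    r=p[0]*np.cos(q[0])+p[1]*np.sin(q[0]); s2=q[1];s3=s2+q[2];s5=s3+q[3]
    A+=[[1,0,np.sin(s2),np.sin(s3),np.sin(s5)],[0,1,np.cos(s2),np.cos(s3),np.cos(s5)]];b+=[r,p[2]]
X,res,_,_=np.linalg.lstsq(np.array(A),np.array(b),rcond=None)
if __name__=="__main__":
    print("a,h,L2,L3,d",X.round(4),np.abs(np.array(A)@X-b).max())
    a,h,L2,L3,d=X; tl=np.radians(40.2)
    for p in [(.6213,.1716,.0835),(.576,.168,.137),(.50,.168,.30),(.50,.168,.25),(.45,.165,.25),(.5,.02,.37),(.57,-.187,.035),(.57,-.187,.2),(.48,.0,.25),(.48,.16,.2)]:
        az=np.arctan2(p[1],p[0])-np.arcsin(.06/np.hypot(p[0],p[1])); r=p[0]*np.cos(az)+p[1]*np.sin(az)
        rw=r-a-d*np.sin(tl)*np.cos(az-.05); zw=p[2]-h+d*np.cos(tl); c=(rw**2+zw**2-L2**2-L3**2)/(2*L2*L3)
        q3=np.arccos(np.clip(c,-1,1)); q2=np.arctan2(rw,zw)-np.arctan2(L3*np.sin(q3),L2+L3*np.cos(q3))
        print(p,"q1 %.2f q2 %.2f q3 %.2f q5 %.2f"%(az,q2,q3,np.pi-tl-q2-q3),"ok" if abs(c)<1 and q3<2.6 and q2>-.75 else "BAD")
E
python3 kin.py
```

```text
a,h,L2,L3,d [-0.1436  0.0409  0.7472  0.4511  0.3679] 0.029925355906624485
(0.6213, 0.1716, 0.0835) q1 0.18 q2 0.39 q3 2.13 q5 -0.08 ok
(0.576, 0.168, 0.137) q1 0.18 q2 0.28 q3 2.14 q5 0.01 ok
(0.5, 0.168, 0.3) q1 0.21 q2 0.04 q3 2.00 q5 0.39 ok
(0.5, 0.168, 0.25) q1 0.21 q2 0.08 q3 2.09 q5 0.27 ok
(0.45, 0.165, 0.25) q1 0.23 q2 0.02 q3 2.16 q5 0.26 ok
(0.5, 0.02, 0.37) q1 -0.08 q2 -0.03 q3 1.91 q5 0.56 ok
(0.57, -0.187, 0.035) q1 -0.42 q2 0.44 q3 2.22 q5 -0.22 ok
(0.57, -0.187, 0.2) q1 -0.42 q2 0.24 q3 2.01 q5 0.18 ok
(0.48, 0.0, 0.25) q1 -0.13 q2 0.02 q3 2.16 q5 0.26 ok
(0.48, 0.16, 0.2) q1 0.20 q2 0.10 q3 2.20 q5 0.13 ok
```

```bash
python3 - <<'E'
import re
s=open('kin.py').read()
s=s.replace("np.sin(s3),np.sin(s5)]","np.sin(s3),np.cos(s3),np.sin(s5)]").replace("np.cos(s3),np.cos(s5)]];","np.cos(s3),-np.sin(s3),np.cos(s5)]];")
s=s.replace("a,h,L2,L3,d=X","a,h,L2,L3,e,d=X; g=np.arctan2(e,L3); L3=np.hypot(e,L3); print(g)").replace('q2=np','q2=np').replace('"q1 %.2f','"q1 %.2f').replace("print(p,","q3=q3-g; print(p,")
open('kin.py','w').write(s)
E
python3 kin.py
```

```text
a,h,L2,L3,d [0.0026 0.2602 0.5939 0.3834 0.1185 0.3532] 0.0007616151300986473
0.29972093149965195
(0.6213, 0.1716, 0.0835) q1 0.18 q2 0.61 q3 2.05 q5 -0.22 ok
(0.576, 0.168, 0.137) q1 0.18 q2 0.46 q3 2.12 q5 -0.13 ok
(0.5, 0.168, 0.3) q1 0.21 q2 0.02 q3 2.04 q5 0.38 ok
(0.5, 0.168, 0.25) q1 0.21 q2 0.12 q3 2.12 q5 0.20 ok
(0.45, 0.165, 0.25) q1 0.23 q2 0.04 q3 2.21 q5 0.19 ok
(0.5, 0.02, 0.37) q1 -0.08 q2 -0.13 q3 1.95 q5 0.62 ok
(0.57, -0.187, 0.035) q1 -0.42 q2 0.72 q3 2.12 q5 -0.41 ok
(0.57, -0.187, 0.2) q1 -0.42 q2 0.34 q3 2.00 q5 0.10 ok
(0.48, 0.0, 0.25) q1 -0.13 q2 0.04 q3 2.21 q5 0.19 ok
(0.48, 0.16, 0.2) q1 0.20 q2 0.21 q3 2.25 q5 -0.01 ok
```

The refit is good (under 1 mm) and shows that with q4≈0 the grasp would need q5≈-0.2, outside the range. The tilted grasp therefore needs the flipped wrist branch (q4≈π). I build the full kinematic model to plan it.

```bash
cat > ik.py <<'E'
from h import *
from kin import X
a,h,L2,L3,e,d=X; OFF=.06
def fk(q):
    s2=q[1];s3=s2+q[2]
    M=R.from_euler('ZYZYZ',[q[0],s3,q[3],q[4],q[5]+np.pi/2]).as_matrix()
    r=a+L2*np.sin(s2)+L3*np.sin(s3)+e*np.cos(s3); z=h+L2*np.cos(s2)+L3*np.cos(s3)-e*np.sin(s3)
    w=R.from_euler('z',q[0]).apply([r,OFF,z]); return w+d*M[:,2],M
def ik(p,M,flip):
    w=np.asarray(p)-d*M[:,2]; rr=np.hypot(w[0],w[1]); q1=np.arctan2(w[1],w[0])-np.arcsin(OFF/rr)
    r=np.sqrt(rr**2-OFF**2)-a; z=w[2]-h; l=np.hypot(L3,e); g=np.arctan2(e,L3)
    c=(r*r+z*z-L2**2-l**2)/(2*L2*l)
    if abs(c)>1: return None
    t=np.arccos(c); q2=np.arctan2(r,z)-np.arctan2(l*np.sin(t),L2+l*np.cos(t)); q3=t-g
    F=R.from_euler('ZY',[q1,q2+q3]).as_matrix(); W=F.T@M
    q5=np.arccos(W[2,2]); q4=np.arctan2(W[1,2],W[0,2]); q6=np.arctan2(W[2,1],-W[2,0])-np.pi/2
    q4=(q4+1.8)%(2*np.pi)-1.8; q6=(q6+np.pi)%(2*np.pi)-np.pi
    return np.array([q1,q2,q3,q4,q5,q6])
if __name__=="__main__":
    from plant import ctrl
    np.set_printoptions(precision=3,suppress=True)
    o=ctrl.get_obs(); p,M=fk(o["q"]); print(p,o["tool_pos"]); M0=R.from_quat(o["eef_rot"]).as_matrix(); print(np.abs(M-M0).max()); print(ik(o["tool_pos"],M0,0),o["q"])
    M=M0@R.from_euler('z',np.pi).as_matrix()
    for p in [(.9,0,.38),(.7,-.1,.38),(.55,-.2,.38),(.55,-.2,.30),(.55,-.2,.25),(.55,-.2,.2),(.55,-.2,.15),(.55,-.2,.12),(.55,-.1,.12),(.55,0,.12),(.55,.05,.12),(.55,.1,.12),(.55,.17,.12),(.5,.1,.12),(.5,.17,.12),(.6213,.1716,.0835),(.6213,.1716,.115),(.57,-.187,.035),(.57,-.187,.1)]: print(p,ik(p,M,0))
E
python3 ik.py
```

```text
Traceback (most recent call last):
  File "ik.py", line 22, in <module>
    o=ctrl.get_obs(); p,M=fk(o["q"]); print(p,o["tool_pos"]); M0=R.from_quat(o["eef_rot"]).as_matrix(); print(np.abs(M-M0).max()); print(ik(o["tool_pos"],M0,0),o["q"])
                          ~~^^^^^^^^
  File "ik.py", line 6, in fk
    M=R.from_euler('ZYZYZ',[q[0],s3,q[3],q[4],q[5]+np.pi/2]).as_matrix()
      ~~~~~~~~~~~~^^^^^^^^^^^^^^^^^^^^^^^^^^^^^^^^^^^^^^^^^^
  File "scipy/spatial/transform/_rotation.pyx", line 1413, in scipy.spatial.transform._rotation.Rotation.from_euler
ValueError: Expected axis specification to be a non-empty string of upto 3 characters, got ZYZYZ
```

```bash
sed -i "s/M=R.from_euler('ZYZYZ',\[q\[0\],s3,q\[3\],q\[4\],q\[5\]+np.pi\/2\]).as_matrix()/M=(R.from_euler('ZY',[q[0],s3])*R.from_euler('ZYZ',[q[3],q[4],q[5]+np.pi\/2])).as_matrix()/" ik.py; python3 ik.py
```

```text
[1.118 0.015 0.368] [1.118 0.015 0.368]
2.5673907444456745e-16
[-0.063  0.959  0.222  0.076  1.262 -1.665] [-0.063  0.959  0.221  0.076  1.264 -1.665]
(0.9, 0, 0.38) [-0.106  0.505  1.096  0.133  0.848  1.378]
(0.7, -0.1, 0.38) [-0.355  0.213  1.553  0.381  0.751  0.985]
(0.55, -0.2, 0.38) [-0.736  0.054  1.749  0.621  0.902  0.516]
(0.55, -0.2, 0.3) [-0.736  0.149  1.886  0.763  0.722  0.311]
(0.55, -0.2, 0.25) [-0.736  0.228  1.962  0.907  0.618  0.127]
(0.55, -0.2, 0.2) [-0.736  0.323  2.027  1.117  0.533 -0.123]
(0.55, -0.2, 0.15) [-0.736  0.432  2.082  1.399  0.482 -0.444]
(0.55, -0.2, 0.12) [-0.736  0.503  2.109  1.589  0.474 -0.658]
(0.55, -0.1, 0.12) [-0.509  0.481  2.215  2.021  0.39  -0.912]
(0.55, 0, 0.12) [-0.222  0.474  2.26   2.57   0.325 -1.218]
(0.55, 0.05, 0.12) [-0.066  0.474  2.255  2.885  0.296 -1.398]
(0.55, 0.1, 0.12) [ 0.089  0.478  2.231  3.238  0.271 -1.619]
(0.55, 0.17, 0.12) [ 0.29   0.489  2.171  3.794  0.257 -2.007]
(0.5, 0.1, 0.12) [ 0.104  0.466  2.349  3.239  0.376 -1.605]
(0.5, 0.17, 0.12) [ 0.337  0.471  2.278  3.721  0.341 -1.887]
(0.6213, 0.1716, 0.0835) [ 0.246  0.61   2.037  3.717  0.234 -1.968]
(0.6213, 0.1716, 0.115) [ 0.246  0.539  2.017  4.014  0.166 -2.271]
(0.57, -0.187, 0.035) [-0.677  0.722  2.13   2.09   0.516 -1.162]
(0.57, -0.187, 0.1) [-0.677  0.558  2.099  1.735  0.45  -0.763]
```

The model reproduces the measured pose exactly. The flipped branch is feasible if the tool first spins +π and comes down on the tray side (q4 going 0.6→1.6), then crosses low to the block.

```bash
cat > go.py <<'E'
import sys,json
from ik import *
from plant import ctrl
np.set_printoptions(precision=3,suppress=True)
o=ctrl.get_obs(); M=R.from_quat(o["eef_rot"]).as_matrix(); p0=o["tool_pos"]
print("t",round(float(o["time"]),2),"pos",p0.round(4),"q",np.round(o["q"],3),"F",np.round(o["ft_force"],1),"open",round(float(o["opening"]),4))
z=M[:,2];y=M[:,1];print("tilt %.1f dir %.3f jawlean %.3f"%(np.degrees(np.arccos(-z[2])),np.arctan2(z[1],z[0]),y[2]))
for w in json.loads(sys.argv[1]) if len(sys.argv)>1 else []:
    Mt=M@R.from_euler('z',w[3] if len(w)>3 else 0).as_matrix()
    print(w,"cm",(M.T@(np.array(w[:3])-p0)*100).round(1),"q",ik(w[:3],Mt,0))
E
python3 go.py '[[0.9,0,0.38,0.8],[0.8,-0.05,0.38,1.57]]'
```

```text
t 9.4 pos [1.118 0.015 0.367] q [-0.063  0.959  0.221  0.076  1.264 -1.665] F [-0.4  0.5  0.4] open 0.0647
tilt 40.2 dir 0.049 jawlean 0.009
[0.9, 0, 0.38, 0.8] cm [ 15.9  -0.6 -15.1] q [-0.106  0.505  1.096  0.133  0.848 -0.963]
[0.8, -0.05, 0.38, 1.57] cm [ 23.6  -5.3 -21.7] q [-0.211  0.353  1.35   0.241  0.769 -0.361]
```

```bash
python3 -m pendant '[{"claw":6.5,"tx":2,"ty":0,"tz":-2,"spin":0.1},{"claw":6.5,"tx":4,"ty":0,"tz":-4,"spin":0.23},{"claw":6.5,"tx":6.5,"ty":0,"tz":-6,"spin":0.36},{"claw":6.5,"tx":9,"ty":-0.3,"tz":-8.5,"spin":0.49},{"claw":6.5,"tx":11,"ty":-0.5,"tz":-10.5,"spin":0.62},{"claw":6.5,"tx":13.5,"ty":-0.6,"tz":-13,"spin":0.75},{"claw":6.5,"tx":15.9,"ty":-1,"tz":-15.1,"spin":0.88},{"claw":6.5,"tx":17.5,"ty":-2,"tz":-16.6,"spin":1.01},{"claw":6.5,"tx":19,"ty":-3,"tz":-18,"spin":1.14},{"claw":6.5,"tx":20.5,"ty":-3.8,"tz":-19.3,"spin":1.27},{"claw":6.5,"tx":22,"ty":-4.6,"tz":-20.5,"spin":1.4},{"claw":6.5,"tx":23.6,"ty":-5.3,"tz":-21.7,"spin":1.5},{"claw":6.5,"tx":23.6,"ty":-5.3,"tz":-21.7,"spin":1.57},{"claw":6.5,"tx":23.6,"ty":-5.3,"tz":-21.7,"spin":1.57}]' 20
python3 go.py '[[0.7,-0.1,0.38,0.8],[0.55,-0.2,0.38,1.57]]'
```

```text
time: 10.8
tool_pos: [0.7995, -0.0506, 0.3808]
eef_rot: [0.653, 0.675, 0.251, 0.235]
ft_force: [0.1, 1.0, -0.4]
opening: 0.0652
t 10.8 pos [ 0.799 -0.051  0.381] q [-0.211  0.353  1.347  0.24   0.772 -0.359] F [ 0.1  1.  -0.4] open 0.0652
tilt 40.2 dir 0.049 jawlean 0.645
[0.7, -0.1, 0.38, 0.8] cm [-4.6 -7.8 -6.5] q [-0.355  0.214  1.553  0.38   0.752  0.215]
[0.55, -0.2, 0.38, 1.57] cm [-14.  -19.4 -16.5] q [-0.736  0.054  1.748  0.62   0.903  0.517]
```

```bash
python3 -m pendant '[{"claw":6.5,"tx":-1,"ty":-1.6,"tz":-1.3,"spin":0.13},{"claw":6.5,"tx":-2.2,"ty":-3.2,"tz":-2.7,"spin":0.26},{"claw":6.5,"tx":-3.4,"ty":-4.8,"tz":-4.1,"spin":0.39},{"claw":6.5,"tx":-4.6,"ty":-6.4,"tz":-5.5,"spin":0.52},{"claw":6.5,"tx":-5.8,"ty":-8,"tz":-6.9,"spin":0.65},{"claw":6.5,"tx":-7,"ty":-9.7,"tz":-8.3,"spin":0.78},{"claw":6.5,"tx":-8.2,"ty":-11.3,"tz":-9.7,"spin":0.91},{"claw":6.5,"tx":-9.4,"ty":-13,"tz":-11,"spin":1.04},{"claw":6.5,"tx":-10.6,"ty":-14.6,"tz":-12.4,"spin":1.17},{"claw":6.5,"tx":-11.8,"ty":-16.2,"tz":-13.8,"spin":1.3},{"claw":6.5,"tx":-13,"ty":-17.8,"tz":-15.2,"spin":1.43},{"claw":6.5,"tx":-14,"ty":-19.4,"tz":-16.5,"spin":1.53},{"claw":6.5,"tx":-14,"ty":-19.4,"tz":-16.5,"spin":1.57},{"claw":6.5,"tx":-14,"ty":-19.4,"tz":-16.5,"spin":1.57}]' 20
python3 go.py '[[0.55,-0.2,0.25],[0.55,-0.2,0.15],[0.55,-0.2,0.12]]'
```

```text
time: 12.2
tool_pos: [0.55, -0.2003, 0.3806]
eef_rot: [0.939, 0.017, 0.343, -0.011]
ft_force: [-0.1, -0.0, -0.7]
opening: 0.0648
t 12.2 pos [ 0.55  -0.2    0.381] q [-0.735  0.057  1.744  0.619  0.903  0.518] F [-0.1 -0.  -0.7] open 0.0648
tilt 40.2 dir 0.049 jawlean -0.008
[0.55, -0.2, 0.25] cm [-8.4  0.1 10. ] q [-0.736  0.228  1.961  0.905  0.618  0.128]
[0.55, -0.2, 0.15] cm [-14.9   0.2  17.6] q [-0.736  0.432  2.081  1.397  0.481 -0.443]
[0.55, -0.2, 0.12] cm [-16.8   0.2  19.9] q [-0.736  0.503  2.108  1.587  0.473 -0.657]
```

```bash
python3 -m pendant '[{"claw":6.5,"tx":-1.3,"ty":0,"tz":1.5,"spin":0},{"claw":6.5,"tx":-3,"ty":0,"tz":3.5,"spin":0},{"claw":6.5,"tx":-4.7,"ty":0,"tz":5.5,"spin":0},{"claw":6.5,"tx":-6.4,"ty":0.1,"tz":7.5,"spin":0},{"claw":6.5,"tx":-8.1,"ty":0.1,"tz":9.5,"spin":0},{"claw":6.5,"tx":-9.7,"ty":0.1,"tz":11.5,"spin":0},{"claw":6.5,"tx":-11.4,"ty":0.1,"tz":13.5,"spin":0},{"claw":6.5,"tx":-13.1,"ty":0.2,"tz":15.5,"spin":0},{"claw":6.5,"tx":-14.8,"ty":0.2,"tz":17.5,"spin":0},{"claw":6.5,"tx":-16,"ty":0.2,"tz":19,"spin":0},{"claw":6.5,"tx":-16.8,"ty":0.2,"tz":19.9,"spin":0},{"claw":6.5,"tx":-16.8,"ty":0.2,"tz":19.9,"spin":0}]' 20
python3 go.py '[[0.55,-0.1,0.12],[0.55,0.0,0.12],[0.54,0.1,0.12],[0.54,0.168,0.12]]'
```

```text
time: 13.4
tool_pos: [0.5503, -0.1994, 0.1186]
eef_rot: [0.939, 0.018, 0.343, -0.011]
ft_force: [-0.1, 0.8, -1.1]
opening: 0.0652
t 13.4 pos [ 0.55  -0.199  0.119] q [-0.733  0.503  2.105  1.579  0.473 -0.649] F [-0.1  0.8 -1.1] open 0.0652
tilt 40.1 dir 0.052 jawlean -0.009
[0.55, -0.1, 0.12] cm [ 0.3 -9.9  0.2] q [-0.51   0.48   2.213  2.005  0.388 -0.9  ]
[0.55, 0.0, 0.12] cm [  0.6 -19.9   0.5] q [-0.223  0.472  2.258  2.554  0.321 -1.206]
[0.54, 0.1, 0.12] cm [  0.1 -30.    0.2] q [ 0.089  0.473  2.253  3.227  0.285 -1.611]
[0.54, 0.168, 0.12] cm [  0.3 -36.8   0.5] q [ 0.291  0.483  2.194  3.754  0.268 -1.969]
```

```bash
python3 -m pendant '[{"claw":6.5,"tx":0,"ty":-2,"tz":0,"spin":0},{"claw":6.5,"tx":0.1,"ty":-4.5,"tz":0.1,"spin":0},{"claw":6.5,"tx":0.2,"ty":-7,"tz":0.2,"spin":0},{"claw":6.5,"tx":0.3,"ty":-9.5,"tz":0.2,"spin":0},{"claw":6.5,"tx":0.4,"ty":-12,"tz":0.3,"spin":0},{"claw":6.5,"tx":0.5,"ty":-14.5,"tz":0.4,"spin":0},{"claw":6.5,"tx":0.5,"ty":-17,"tz":0.4,"spin":0},{"claw":6.5,"tx":0.6,"ty":-19.5,"tz":0.5,"spin":0},{"claw":6.5,"tx":0.4,"ty":-22,"tz":0.4,"spin":0},{"claw":6.5,"tx":0.3,"ty":-24.5,"tz":0.4,"spin":0},{"claw":6.5,"tx":0.2,"ty":-27,"tz":0.3,"spin":0},{"claw":6.5,"tx":0.1,"ty":-29.5,"tz":0.3,"spin":0},{"claw":6.5,"tx":0.2,"ty":-32,"tz":0.4,"spin":0},{"claw":6.5,"tx":0.3,"ty":-34.5,"tz":0.4,"spin":0},{"claw":6.5,"tx":0.3,"ty":-36.3,"tz":0.5,"spin":0},{"claw":6.5,"tx":0.3,"ty":-36.8,"tz":0.5,"spin":0},{"claw":6.5,"tx":0.3,"ty":-36.8,"tz":0.5,"spin":0}]' 20
python3 go.py '[[0.6213,0.1716,0.0845]]'
python3 - <<'E'
from h import *
from plant import vision,ctrl
for n,c,k in (("scene",(slice(110,280),slice(310,490)),4),("top",(slice(100,270),slice(140,320)),4)):
    s=vision.snapshot(n); np.savez(f"{n}2.npz",**s)
    cv2.imwrite(f"pics/p3_{n}.png",cv2.cvtColor(cv2.resize(s["pixels"][c],None,fx=k,fy=k,interpolation=cv2.INTER_CUBIC),cv2.COLOR_RGB2BGR))
E
```

```text
time: 15.1
tool_pos: [0.5414, 0.1704, 0.1212]
eef_rot: [0.939, 0.02, 0.344, -0.012]
ft_force: [-0.2, -1.2, 0.2]
opening: 0.0653
t 15.1 pos [0.541 0.17  0.121] q [ 0.295  0.48   2.188  3.77   0.264 -1.985] F [-0.2 -1.2  0.2] open 0.0653
tilt 40.3 dir 0.056 jawlean -0.009
[0.6213, 0.1716, 0.0845] cm [3.7 0.3 8. ] q [ 0.242  0.608  2.038  3.688  0.232 -1.949]
```

View pics/p3_scene.png

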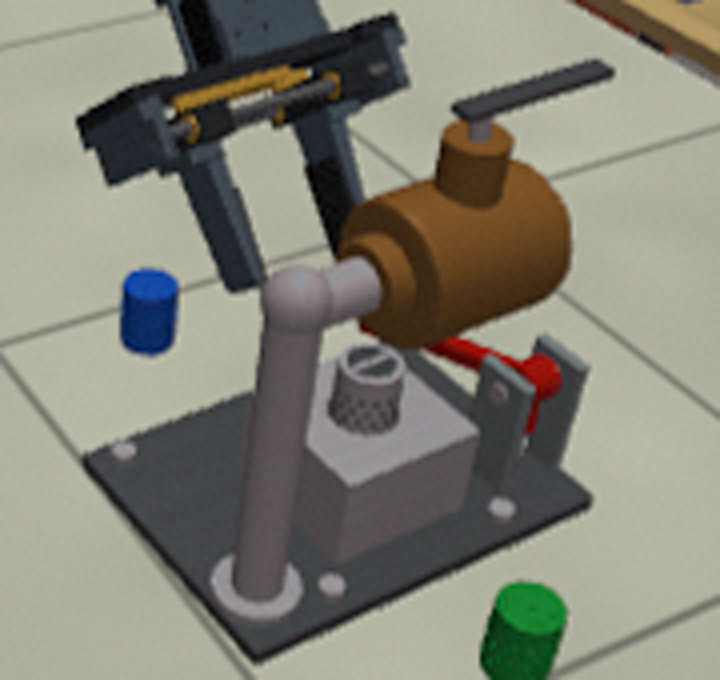

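View pics/p3_top.png

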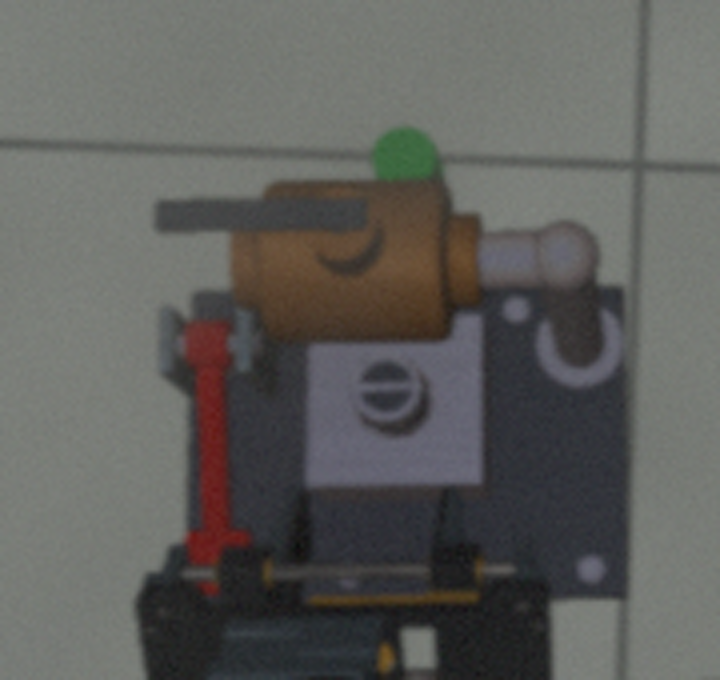

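Scene crop: the gripper is tilted as wanted, and the strainer stands clear at (370,385) beneath the valve. Top crop: the strainer top is at (386,386), and the fingers straddle that column at x≈300 and 450. I triangulate the risen top before the grasp.

```bash
python3 - <<'E'
from h import *
np.set_printoptions(precision=4,suppress=True)
S=load("scene2.npz");T=load("top2.npz")
t=(386/4-.375+140,386/4-.375+100); s=(373/4-.375+310,361/4-.375+110)
print(tri(T,t,S,s),plane(T,*t,.104),plane(S,*s,.104))
p=np.array([.5414,.1704,.1212])
from plant import ctrl
M=R.from_quat(ctrl.get_obs()["eef_rot"]).as_matrix()
for sg in(-1,1):
    for ex in(-.016,.016):
        q=p+sg*.0325*M[:,1]+ex*M[:,0]; print(sg,ex,((proj(T,q)-[140,100])+.375)*4,((proj(S,q)-[310,110])+.375)*4)
E
python3 - <<'E'
import cv2
a=cv2.imread('pics/p3_top.png')[380:620,120:560];cv2.imwrite('pics/p3_topz.png',cv2.convertScaleAbs(cv2.resize(a,None,fx=1.8,fy=1.8),alpha=1.8,beta=10))
E
```

```text
(array([0.6096, 0.1723, 0.1032]), np.float64(0.001493872061189284)) [0.609  0.1716 0.104 ] [0.6106 0.1724 0.104 ]
-1 -0.016 [312.2681 541.8977] [330.96   256.7357]
-1 0.016 [306.6286 486.9029] [362.3446 248.4156]
1 -0.016 [444.2227 540.251 ] [238.7534 289.2313]
1 0.016 [440.6597 485.4004] [267.8337 281.806 ]
```

View pics/p3_topz.png

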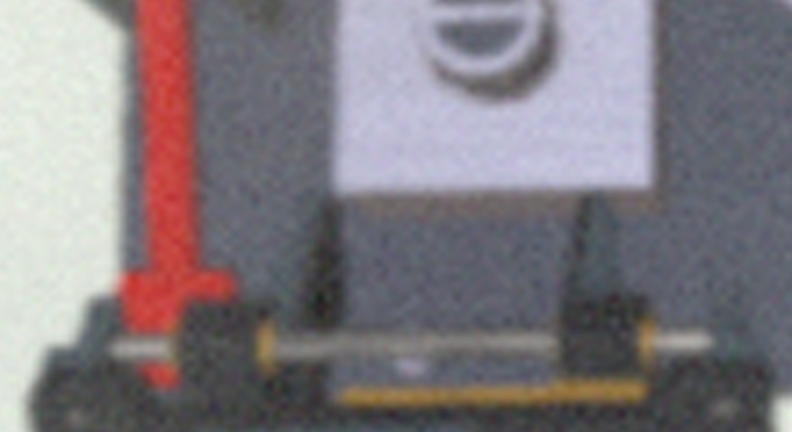

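The two views agree: top at (0.6096, 0.172, 0.103), as it should be, and the finger edges project where they appear. Moving in.

```bash
python3 go.py '[[0.6217,0.1723,0.0848]]' | tail -1; python3 -m pendant '[{"claw":6.5,"tx":0.7,"ty":-0.05,"tz":1.5,"spin":0},{"claw":6.5,"tx":1.5,"ty":-0.1,"tz":3.2,"spin":0},{"claw":6.5,"tx":2.3,"ty":-0.1,"tz":5,"spin":0},{"claw":6.5,"tx":3,"ty":-0.1,"tz":6.5,"spin":0},{"claw":6.5,"tx":3.5,"ty":-0.1,"tz":7.5,"spin":0},{"claw":6.5,"tx":3.7,"ty":-0.1,"tz":8,"spin":0},{"claw":6.5,"tx":3.7,"ty":-0.1,"tz":8,"spin":0}]' 20; python3 go.py '[[0.6217,0.1723,0.0848]]'
```

```text
[0.6217, 0.1723, 0.0848] cm [3.8 0.  8. ] q [ 0.244  0.607  2.035  3.712  0.229 -1.969]
time: 15.9
tool_pos: [0.6211, 0.1735, 0.0832]
eef_rot: [0.939, 0.019, 0.344, -0.011]
ft_force: [-0.4, -0.3, -0.0]
opening: 0.0651
t 15.9 pos [0.621 0.173 0.083] q [ 0.249  0.608  2.034  3.724  0.23  -1.978] F [-0.4 -0.3 -0. ] open 0.0651
tilt 40.2 dir 0.053 jawlean -0.009
[0.6217, 0.1723, 0.0848] cm [ 0.1  0.1 -0.1] q [ 0.245  0.607  2.035  3.714  0.229 -1.971]
```

```bash
python3 -m pendant '[{"claw":6,"tx":0.1,"ty":0.1,"tz":-0.1,"spin":0},{"claw":5,"tx":0.1,"ty":0.1,"tz":-0.1,"spin":0},{"claw":4.4,"tx":0.1,"ty":0.1,"tz":-0.1,"spin":0},{"claw":4,"tx":0.1,"ty":0.1,"tz":-0.1,"spin":0},{"claw":3.7,"tx":0.1,"ty":0.1,"tz":-0.1,"spin":0},{"claw":3.4,"tx":0.1,"ty":0.1,"tz":-0.1,"spin":0},{"claw":3,"tx":0.1,"ty":0.1,"tz":-0.1,"spin":0},{"claw":3,"tx":0.1,"ty":0.1,"tz":-0.1,"spin":0},{"claw":3,"tx":0.1,"ty":0.1,"tz":-0.1,"spin":0}]' 25
python3 go.py '[[0.6217,0.1723,0.102],[0.56,0.170,0.125]]'
```

```text
time: 16.8
tool_pos: [0.6213, 0.1725, 0.0847]
eef_rot: [0.939, 0.019, 0.344, -0.011]
ft_force: [-1.6, -1.6, 4.8]
opening: 0.0352
t 16.8 pos [0.621 0.172 0.085] q [ 0.246  0.605  2.034  3.726  0.227 -1.982] F [-1.6 -1.6  4.8] open 0.0352
tilt 40.2 dir 0.053 jawlean -0.009
[0.6217, 0.1723, 0.102] cm [ 1.1  0.  -1.3] q [ 0.245  0.568  2.025  3.852  0.19  -2.112]
[0.56, 0.17, 0.125] cm [-2.1 -0.  -7. ] q [ 0.28   0.481  2.146  3.844  0.227 -2.073]
```

```bash
python3 -m pendant '[{"claw":3,"tx":0.26,"ty":0,"tz":-0.3,"spin":0},{"claw":3,"tx":0.52,"ty":0,"tz":-0.6,"spin":0},{"claw":3,"tx":0.78,"ty":0,"tz":-0.92,"spin":0},{"claw":3,"tx":1.0,"ty":0,"tz":-1.2,"spin":0},{"claw":3,"tx":1.2,"ty":0,"tz":-1.42,"spin":0},{"claw":3,"tx":1.2,"ty":0,"tz":-1.42,"spin":0}]' 25
python3 go.py '[[0.56,0.170,0.125],[0.54,0.168,0.125],[0.54,0.1,0.125],[0.55,0.0,0.125],[0.55,-0.15,0.125],[0.572,-0.185,0.1]]'
python3 - <<'E'
from h import *
from plant import vision
for n,c,k in (("scene",(slice(110,280),slice(310,490)),4),):
    s=vision.snapshot(n)
    cv2.imwrite(f"pics/p4_{n}.png",cv2.cvtColor(cv2.resize(s["pixels"][c],None,fx=k,fy=k,interpolation=cv2.INTER_CUBIC),cv2.COLOR_RGB2BGR))
E
```

```text
time: 17.4
tool_pos: [0.6213, 0.1725, 0.1036]
eef_rot: [0.939, 0.019, 0.344, -0.012]
ft_force: [0.4, 0.4, -2.0]
opening: 0.0358
t 17.4 pos [0.621 0.172 0.104] q [ 0.246  0.562  2.023  3.883  0.184 -2.142] F [ 0.4  0.4 -2. ] open 0.0358
tilt 40.2 dir 0.054 jawlean -0.009
[0.56, 0.17, 0.125] cm [-3.3 -0.  -5.6] q [ 0.279  0.481  2.146  3.842  0.226 -2.071]
[0.54, 0.168, 0.125] cm [-4.8  0.1 -6.9] q [ 0.29   0.471  2.191  3.779  0.257 -1.996]
[0.54, 0.1, 0.125] cm [-5.   6.9 -7.1] q [ 0.088  0.459  2.25   3.225  0.271 -1.611]
[0.55, 0.0, 0.125] cm [-4.5 16.9 -6.8] q [-0.225  0.459  2.255  2.52   0.31  -1.173]
[0.55, -0.15, 0.125] cm [-4.9 31.9 -7.3] q [-0.633  0.477  2.163  1.741  0.428 -0.732]
[0.572, -0.185, 0.1] cm [-5.  35.5 -4.1] q [-0.672  0.558  2.096  1.73   0.449 -0.758]
```

View pics/p4_scene.png

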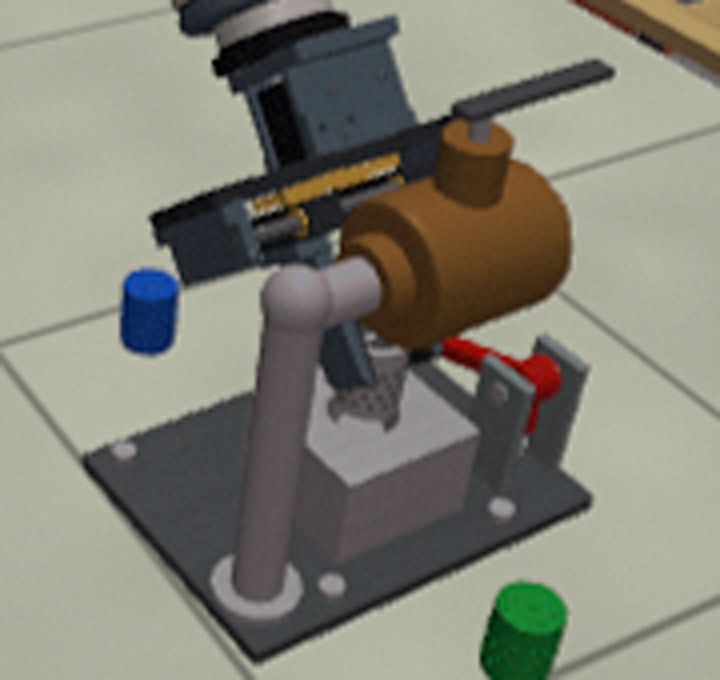

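The strainer is free: it carries its own 2 N weight, and in the crop it is held at (375,390) above the pocket. I withdraw towards the robot.

```bash
python3 -m pendant '[{"claw":3,"tx":-0.4,"ty":0,"tz":-0.6,"spin":0},{"claw":3,"tx":-0.9,"ty":0,"tz":-1.5,"spin":0},{"claw":3,"tx":-1.5,"ty":0,"tz":-2.5,"spin":0},{"claw":3,"tx":-2.1,"ty":0,"tz":-3.5,"spin":0},{"claw":3,"tx":-2.7,"ty":0,"tz":-4.6,"spin":0},{"claw":3,"tx":-3.3,"ty":0,"tz":-5.6,"spin":0},{"claw":3,"tx":-4,"ty":0,"tz":-6.3,"spin":0},{"claw":3,"tx":-4.8,"ty":0.1,"tz":-6.9,"spin":0},{"claw":3,"tx":-4.8,"ty":0.1,"tz":-6.9,"spin":0}]' 25
python3 go.py '[[0.54,0.1,0.125],[0.55,0.0,0.125],[0.55,-0.15,0.125],[0.572,-0.185,0.1]]'
```

```text
time: 18.35
tool_pos: [0.5385, 0.1677, 0.1248]
eef_rot: [0.939, 0.019, 0.343, -0.012]
ft_force: [0.7, -0.4, -2.3]
opening: 0.0355
t 18.35 pos [0.538 0.168 0.125] q [ 0.291  0.467  2.191  3.792  0.253 -2.01 ] F [ 0.7 -0.4 -2.3] open 0.0355
tilt 40.1 dir 0.054 jawlean -0.009
[0.54, 0.1, 0.125] cm [-0.1  6.8 -0.2] q [ 0.088  0.458  2.249  3.225  0.267 -1.611]
[0.55, 0.0, 0.125] cm [ 0.4 16.8  0.1] q [-0.225  0.458  2.254  2.514  0.307 -1.167]
[0.55, -0.15, 0.125] cm [ 0.  31.8 -0.4] q [-0.633  0.476  2.162  1.734  0.427 -0.725]
[0.572, -0.185, 0.1] cm [-0.  35.4  2.8] q [-0.671  0.558  2.094  1.724  0.447 -0.752]
```

```bash
python3 -m pendant '[{"claw":3,"tx":0,"ty":1.2,"tz":-0.05,"spin":0},{"claw":3,"tx":0,"ty":3,"tz":-0.1,"spin":0},{"claw":3,"tx":-0.1,"ty":5.2,"tz":-0.15,"spin":0},{"claw":3,"tx":0,"ty":7.5,"tz":-0.15,"spin":0},{"claw":3,"tx":0.1,"ty":10,"tz":-0.1,"spin":0},{"claw":3,"tx":0.2,"ty":12.5,"tz":0,"spin":0},{"claw":3,"tx":0.3,"ty":15,"tz":0,"spin":0},{"claw":3,"tx":0.3,"ty":17.5,"tz":0,"spin":0},{"claw":3,"tx":0.3,"ty":20,"tz":0,"spin":0},{"claw":3,"tx":0.3,"ty":22.5,"tz":0,"spin":0},{"claw":3,"tx":0.4,"ty":25,"tz":0,"spin":0},{"claw":3,"tx":0.5,"ty":27.5,"tz":0.2,"spin":0},{"claw":3,"tx":0.6,"ty":30,"tz":0.5,"spin":0},{"claw":3,"tx":0.8,"ty":32.5,"tz":0.8,"spin":0},{"claw":3,"tx":1,"ty":34.4,"tz":1.2,"spin":0},{"claw":3,"tx":1.2,"ty":35.4,"tz":1.5,"spin":0},{"claw":3,"tx":1.2,"ty":35.4,"tz":1.5,"spin":0},{"claw":3,"tx":1.2,"ty":35.4,"tz":1.5,"spin":0}]' 25
python3 go.py '[[0.572,-0.186,0.05],[0.572,-0.186,0.037],[0.572,-0.186,0.033]]'
python3 - <<'E'
from h import *
from plant import vision
for n,c,k in (("scene",(slice(150,310),slice(150,340)),4),("top",(slice(170,290),slice(320,480)),4)):
    s=vision.snapshot(n); np.savez(f"{n}3.npz",**s)
    cv2.imwrite(f"pics/p5_{n}.png",cv2.cvtColor(cv2.resize(s["pixels"][c],None,fx=k,fy=k,interpolation=cv2.INTER_CUBIC),cv2.COLOR_RGB2BGR))
E
```

```text
time: 20.15
tool_pos: [0.5727, -0.1849, 0.118]
eef_rot: [0.939, 0.019, 0.343, -0.012]
ft_force: [0.7, -0.3, -1.9]
opening: 0.0355
t 20.15 pos [ 0.573 -0.185  0.118] q [-0.669  0.512  2.078  1.598  0.441 -0.609] F [ 0.7 -0.3 -1.9] open 0.0355
tilt 40.1 dir 0.054 jawlean -0.009
[0.572, -0.186, 0.05] cm [-4.4  0.2  5.1] q [-0.674  0.683  2.12   2.007  0.493 -1.07 ]
[0.572, -0.186, 0.037] cm [-5.3  0.2  6.1] q [-0.674  0.716  2.124  2.068  0.51  -1.14 ]
[0.572, -0.186, 0.033] cm [-5.5  0.2  6.4] q [-0.674  0.726  2.125  2.086  0.515 -1.161]
```

View pics/p5_scene.png

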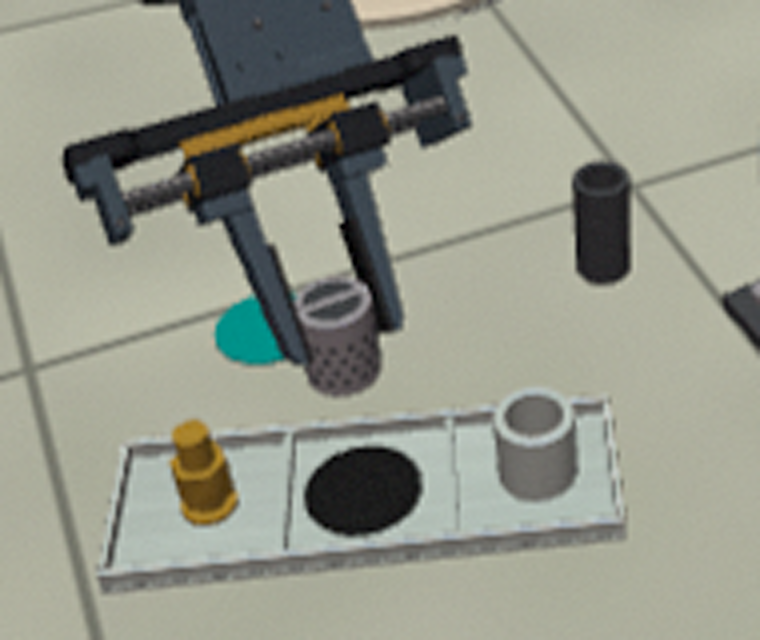

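View pics/p5_top.png

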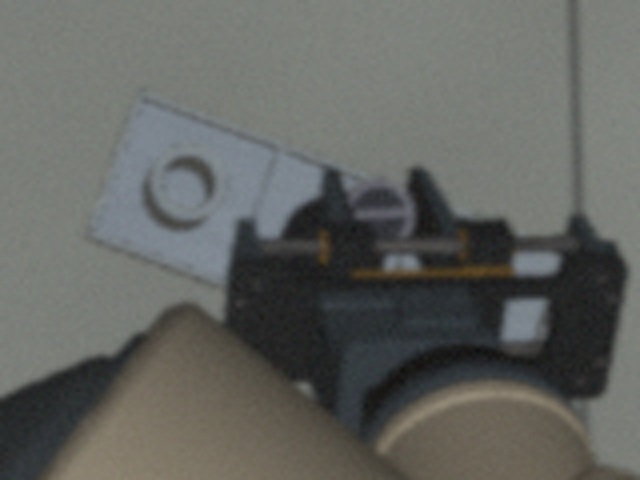

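The scene crop shows the strainer held upright at (340,340), with the black pad at (364,490), the snubber at (203,470) and the coupler at (535,445) untouched. I check the held part's position and the pad's from these views.

Run:
```python
from h import *
np.set_printoptions(precision=4,suppress=True)
S=load("scene3.npz");T=load("top3.npz")
t=lambda x,y:(x/4-.375+320,y/4-.375+170); s=lambda x,y:(x/4-.375+150,y/4-.375+150)
print("strainer top",tri(T,t(382,207),S,s(335,300)))
b=s["pixels"] if 0 else S["pixels"]; v=b.max(2).astype(int); m=np.zeros(v.shape,bool); m[258:288,222:262]=v[258:288,222:262]<50
c,st=cent(m); print(c,st,"pad scene",plane(S,*c,.006)); print("pad tri",tri(load("top0.npz"),(402.65,232.06),S,c))
for u in((135,450),(285,440)): print(plane(S,*s(*u),.015))
```

```text
strainer top (array([ 0.5634, -0.1846,  0.1383]), np.float64(0.002729478451091798))
[240.2617 272.2   ] [227 262  28  22 470] pad scene [ 0.5627 -0.1862  0.006 ]
pad tri (array([ 0.5595, -0.1862,  0.0027]), np.float64(0.0009995623285813458))
[ 0.4918 -0.2846  0.015 ]
[ 0.5196 -0.2133  0.015 ]
```

Consistent: the held strainer is over (0.561–0.563, -0.185) and the pad at about (0.560, -0.186). Descending.

```bash
python3 -m pendant '[{"claw":3,"tx":-0.7,"ty":0.1,"tz":0.8,"spin":0},{"claw":3,"tx":-1.7,"ty":0.1,"tz":1.9,"spin":0},{"claw":3,"tx":-2.7,"ty":0.1,"tz":3.1,"spin":0},{"claw":3,"tx":-3.7,"ty":0.1,"tz":4.2,"spin":0},{"claw":3,"tx":-4.4,"ty":0.2,"tz":5.1,"spin":0},{"claw":3,"tx":-4.9,"ty":0.2,"tz":5.6,"spin":0},{"claw":3,"tx":-5.2,"ty":0.2,"tz":6,"spin":0},{"claw":3,"tx":-5.2,"ty":0.2,"tz":6,"spin":0}]' 25
python3 go.py '[[0.572,-0.186,0.033]]'
```

```text
time: 21.05
tool_pos: [0.5713, -0.185, 0.0381]
eef_rot: [0.939, 0.019, 0.342, -0.012]
ft_force: [0.6, -0.4, -2.7]
opening: 0.0358
t 21.05 pos [ 0.571 -0.185  0.038] q [-0.672  0.708  2.124  2.055  0.505 -1.124] F [ 0.6 -0.4 -2.7] open 0.0358
tilt 40.1 dir 0.056 jawlean -0.010
[0.572, -0.186, 0.033] cm [-0.3  0.1  0.4] q [-0.674  0.725  2.124  2.079  0.514 -1.155]
```

```bash
python3 -m pendant '[{"claw":3,"tx":-0.1,"ty":0.05,"tz":0.15,"spin":0},{"claw":3,"tx":-0.2,"ty":0.1,"tz":0.25,"spin":0},{"claw":3,"tx":-0.27,"ty":0.1,"tz":0.35,"spin":0},{"claw":3,"tx":-0.33,"ty":0.1,"tz":0.42,"spin":0},{"claw":3,"tx":-0.33,"ty":0.1,"tz":0.42,"spin":0}]' 25
python3 go.py
```

```text
time: 21.55
tool_pos: [0.5716, -0.186, 0.0328]
eef_rot: [0.939, 0.019, 0.343, -0.012]
ft_force: [-0.5, -0.3, -2.5]
opening: 0.0354
t 21.55 pos [ 0.572 -0.186  0.033] q [-0.673  0.722  2.124  2.075  0.512 -1.148] F [-0.5 -0.3 -2.5] open 0.0354
tilt 40.1 dir 0.056 jawlean -0.010
```

Not in contact yet. I continue down in small steps and watch the force.

```bash
python3 -m pendant '[{"claw":3,"tx":-0.03,"ty":0,"tz":0.04,"spin":0},{"claw":3,"tx":-0.07,"ty":0,"tz":0.08,"spin":0},{"claw":3,"tx":-0.07,"ty":0,"tz":0.08,"spin":0}]' 25; python3 -m pendant '[{"claw":3,"tx":-0.03,"ty":0,"tz":0.04,"spin":0},{"claw":3,"tx":-0.07,"ty":0,"tz":0.08,"spin":0},{"claw":3,"tx":-0.07,"ty":0,"tz":0.08,"spin":0}]' 25
python3 go.py
```

```text
time: 21.85
tool_pos: [0.5717, -0.186, 0.0327]
eef_rot: [0.939, 0.019, 0.343, -0.012]
ft_force: [-7.7, -0.1, 16.9]
opening: 0.0355
time: 22.15
tool_pos: [0.5717, -0.186, 0.0327]
eef_rot: [0.939, 0.019, 0.344, -0.012]
ft_force: [-9.6, -0.4, 19.4]
opening: 0.0357
t 22.15 pos [ 0.572 -0.186  0.033] q [-0.674  0.724  2.126  2.085  0.517 -1.159] F [-9.6 -0.4 19.4] open 0.0357
tilt 40.3 dir 0.055 jawlean -0.009
```

Contact is at the expected height (TCP 0.0327). I ease the load, then open.

```bash
python3 -m pendant '[{"claw":3,"tx":0.0,"ty":0,"tz":0,"spin":0},{"claw":3,"tx":0.02,"ty":0,"tz":-0.02,"spin":0}]' 25;python3 go.py
```

```text
time: 22.35
tool_pos: [0.5718, -0.186, 0.0331]
eef_rot: [0.939, 0.019, 0.344, -0.012]
ft_force: [-0.5, 0.2, -1.8]
opening: 0.0353
t 22.35 pos [ 0.572 -0.186  0.033] q [-0.674  0.723  2.126  2.083  0.517 -1.158] F [-0.5  0.2 -1.8] open 0.0353
tilt 40.3 dir 0.055 jawlean -0.009
```

```bash
python3 -m pendant '[{"claw":3,"tx":-0.02,"ty":0,"tz":0.02,"spin":0},{"claw":3.6,"tx":-0.02,"ty":0,"tz":0.02,"spin":0},{"claw":3.7,"tx":-0.02,"ty":0,"tz":0.02,"spin":0},{"claw":3.9,"tx":-0.02,"ty":0,"tz":0.02,"spin":0},{"claw":4.3,"tx":-0.02,"ty":0,"tz":0.02,"spin":0},{"claw":4.8,"tx":-0.02,"ty":0,"tz":0.02,"spin":0},{"claw":5.2,"tx":-0.02,"ty":0,"tz":0.02,"spin":0},{"claw":5.2,"tx":-0.02,"ty":0,"tz":0.02,"spin":0}]' 25;python3 go.py '[[0.50,-0.186,0.12],[0.55,-0.186,0.06],[0.52,-0.186,0.22]]'
python3 - <<'E'
from h import *
from plant import vision
for n,c,k in (("scene",(slice(180,310),slice(150,340)),4),):
    s=vision.snapshot(n)
    cv2.imwrite(f"pics/p6_{n}.png",cv2.cvtColor(cv2.resize(s["pixels"][c],None,fx=k,fy=k,interpolation=cv2.INTER_CUBIC),cv2.COLOR_RGB2BGR))
E
```

```text
time: 23.15
tool_pos: [0.5717, -0.1861, 0.0328]
eef_rot: [0.939, 0.019, 0.344, -0.012]
ft_force: [-0.5, 0.4, -0.5]
opening: 0.0519
t 23.15 pos [ 0.572 -0.186  0.033] q [-0.674  0.723  2.127  2.085  0.517 -1.159] F [-0.5  0.4 -0.5] open 0.0519
tilt 40.3 dir 0.054 jawlean -0.009
[0.5, -0.186, 0.12] cm [  0.2  -0.4 -11.3] q [-0.81   0.48   2.226  1.689  0.518 -0.851]
[0.55, -0.186, 0.06] cm [ 0.1 -0.1 -3.5] q [-0.712  0.656  2.165  1.994  0.514 -1.097]
[0.52, -0.186, 0.22] cm [  8.2  -0.4 -17.6] q [-0.768  0.244  2.071  1.065  0.572 -0.091]
```

View pics/p6_scene.png

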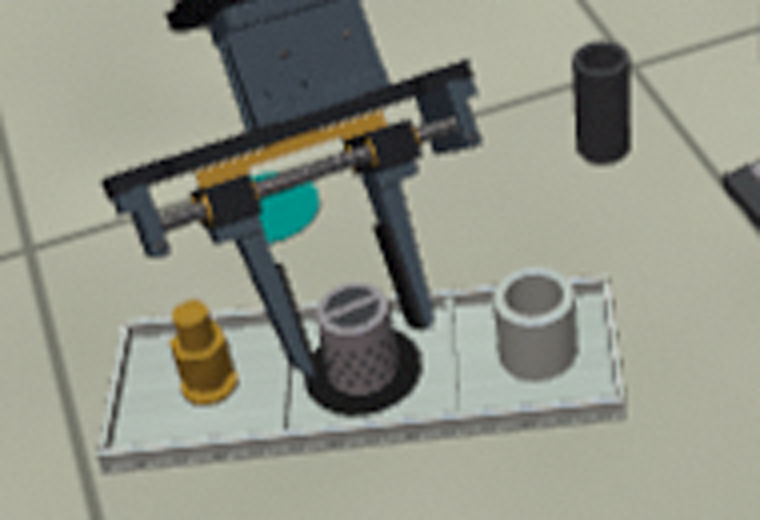

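The strainer stands upright on the black pad at (358,340) with the fingers clear. I withdraw along the tool axis, then up.

```bash
python3 -m pendant '[{"claw":5.2,"tx":0,"ty":0,"tz":-0.6,"spin":0},{"claw":5.2,"tx":0,"ty":0,"tz":-1.6,"spin":0},{"claw":5.2,"tx":0,"ty":0,"tz":-3,"spin":0},{"claw":5.2,"tx":0,"ty":-0.1,"tz":-5,"spin":0},{"claw":5.2,"tx":0.1,"ty":-0.2,"tz":-7,"spin":0},{"claw":5.2,"tx":0.1,"ty":-0.3,"tz":-9,"spin":0},{"claw":5.2,"tx":0.2,"ty":-0.4,"tz":-11.3,"spin":0},{"claw":5.2,"tx":2,"ty":-0.4,"tz":-13,"spin":0},{"claw":5.2,"tx":4,"ty":-0.4,"tz":-14.5,"spin":0},{"claw":5.2,"tx":6,"ty":-0.4,"tz":-16,"spin":0},{"claw":5.2,"tx":8.2,"ty":-0.4,"tz":-17.6,"spin":0},{"claw":5.2,"tx":8.2,"ty":-0.4,"tz":-17.6,"spin":0},{"claw":5.2,"tx":8.2,"ty":-0.4,"tz":-17.6,"spin":0}]' 25;python3 go.py
python3 - <<'E'
from h import *
from plant import vision
for n in ("scene","top"):
    s=vision.snapshot(n); np.savez(f"{n}4.npz",**s)
    cv2.imwrite(f"pics/p7_{n}.png",cv2.cvtColor(s["pixels"],cv2.COLOR_RGB2BGR))
s=load("scene4.npz"); c=(slice(120,310),slice(150,480))
cv2.imwrite("pics/p7_crop.png",cv2.cvtColor(cv2.resize(s["pixels"][c],None,fx=2.4,fy=2.4,interpolation=cv2.INTER_CUBIC),cv2.COLOR_RGB2BGR))
E
```

```text
time: 24.5
tool_pos: [0.52, -0.1859, 0.2207]
eef_rot: [0.938, 0.02, 0.345, -0.011]
ft_force: [-0.2, -0.0, -0.3]
opening: 0.0517
t 24.5 pos [ 0.52  -0.186  0.221] q [-0.765  0.243  2.068  1.061  0.572 -0.085] F [-0.2 -0.  -0.3] open 0.0517
tilt 40.3 dir 0.053 jawlean -0.007
```

View pics/p7_crop.png

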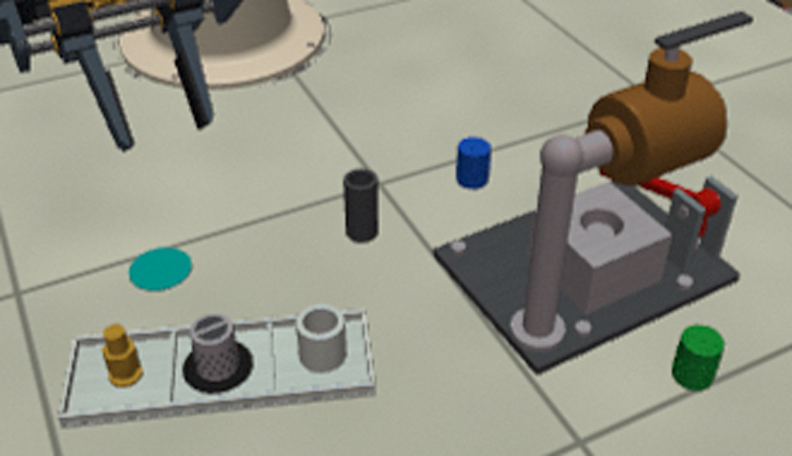

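View pics/p7_top.png

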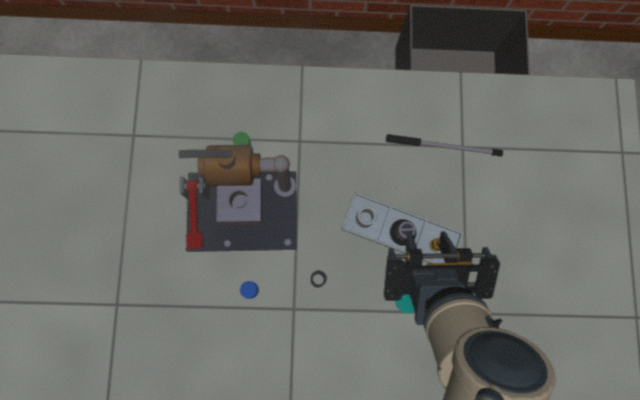

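Scene crop: the strainer is upright on the black pad at (213,350), the pocket is empty at (601,222), and the lever is down at (665,188). Top view: the lever pad is in its down place (195,240), and the nipple (318,278), coupler (365,217) and rod are where they were. One numeric check, then I hand in.

Run:
```python
from h import *
np.set_printoptions(precision=4,suppress=True)
S=load("scene4.npz");T=load("top4.npz");S0=load("scene0.npz")
f=lambda x,y:(x/2.4-.29+150,y/2.4-.29+120)
print("strainer top",tri(T,(404,231),S,f(213,329)),dep(S,*f(213,329)))
d=np.abs(S["pixels"].astype(int)-S0["pixels"]).max(2)
for n,w in (("snub",(250,285,188,212)),("coupler",(244,278,270,298)),("nipple",(186,224,290,312)),("valve/pipe",(145,205,375,460)),("rod",(340,400,140,310))): a,b,c,e=w; print(n,np.mean(d[a:b,c:e]>40).round(4))
from plant import job_done,ctrl
print(np.round(ctrl.get_obs()["ft_force"],1)); job_done(); print("done",ctrl.get_obs()["time"])
```

```text
strainer top (array([ 0.556 , -0.1824,  0.0439]), np.float64(0.0012986227342475644)) [ 0.5619 -0.1842  0.0504]
snub 0.0
coupler 0.0
nipple 0.0
valve/pipe 0.0394
rod 0.0
[-0.  -0.6 -1.1]
the job is handed in; nothing more can be done
the job is handed in; nothing more can be done
```

The strainer is out of the test block and stands upright on the black rubber pad in the tray. I handed the job in after about 25 s of the 48 s.

**What I did:**
- I pressed the red lever until the force dropped from about 8.5 N to zero. Pictures then showed it staying down with the strainer raised.
- The moves cannot tilt the gripper, so I pushed past the arm's reach in clear space until it leaned 40°. I then brought the wrist round to its other configuration, because the grasp was out of range otherwise.
- I gripped the strainer, lifted it 19 mm straight up and drew it back from under the valve. I set it on the pad, opened the fingers and withdrew.

**Last checks:**
- **Lever and pocket:** the lever is down and the pocket is empty.
- **Other parts:** in the scene picture the snubber, coupler, nipple and rod show no pixel change. The valve and pipe window changed by 4%. I put that down to the lever and strainer, which lie in that window, but did not isolate it; the valve and pipe look unmoved.
- **Forces:** I saw no sign of a knock against the valve or pipe. The highest force I read was about 22 N.

**What disagreed or went less well:**
- My final hand-picked two-view measurement put the strainer's top at 44 mm instead of 52 mm, and about 5 mm off the pad's centre. The depth reading gave 50 mm and about 2 mm off. Contact during placing came at the expected height.
- While setting it down I briefly pressed about 20 N on the pad, then eased off before letting go.

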